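# Scan labelled specimen jars with a pull-out scale, then stow them in the archive tray

## Task

Record the fossil-sample jars: stand every labelled jar from the blue mat upright on its own printed ring of the scan plate with its label squarely facing the scanner bar, and let go of them. With all of them standing so, pull the sprung steel scale out by its tab until the tab is level with the black index post, hold it there for two seconds while the scanner reads, then let the scale run fully home. Afterwards put each jar upright on a printed ring of its own in the archive tray, and leave the other things on the bench where they are.

Things in the scene. Friction and masses are not known exactly. Their poses are not given: they have to be found in the camera images.
- jar0: Specimen jar: closed upright cylinder, 40 mm across, 56 mm tall, about 0.1 kg; amber glass, black lid. Origin: centre of its underside; z up. A paper label with dark bars is on its +x side, its white tongue folded over the lid to the lid's centre. 3 or 4 jars are present; they start, turned any way, on the intake mat (blue felt, 210 x 210 mm, 4 mm thick, fixed, left or right of the station).
- jar1: Specimen jar: closed upright cylinder, 40 mm across, 56 mm tall, about 0.1 kg; amber glass, black lid. Origin: centre of its underside; z up. A paper label with dark bars is on its +x side, its white tongue folded over the lid to the lid's centre. 3 or 4 jars are present; they start, turned any way, on the intake mat (blue felt, 210 x 210 mm, 4 mm thick, fixed, left or right of the station).
- jar2: Specimen jar: closed upright cylinder, 40 mm across, 56 mm tall, about 0.1 kg; amber glass, black lid. Origin: centre of its underside; z up. A paper label with dark bars is on its +x side, its white tongue folded over the lid to the lid's centre. 3 or 4 jars are present; they start, turned any way, on the intake mat (blue felt, 210 x 210 mm, 4 mm thick, fixed, left or right of the station).
- jar3: Specimen jar: closed upright cylinder, 40 mm across, 56 mm tall, about 0.1 kg; amber glass, black lid. Origin: centre of its underside; z up. A paper label with dark bars is on its +x side, its white tongue folded over the lid to the lid's centre. 3 or 4 jars are present; they start, turned any way, on the intake mat (blue felt, 210 x 210 mm, 4 mm thick, fixed, left or right of the station).
- station: Scan station, fixed, slightly yawed: grey plate, 6 mm thick, x -155 to +175 mm, y +-135 mm. Origin on the table under the middle of the row of rings; +x points to the scanner. A jar's label faces the scanner when the jar's +x lies along it. Index post: black, 12 x 6 x 14 mm on the plate at x -78, y -43 mm, with a line along x. Scale housing: steel, x -142 to -98, y 54 to 134 mm, top at 42 mm.
- window (a point): Middle of the scanner's dark window, 40 mm above the table, on the scanner's front face (station x = +100 mm). The scanner is a fixed grey bar, 270 mm wide in y, 70 mm deep, its top 68 mm above the table.
- scan0 (a point): Centre of a printed ring (49 mm across) on the scan plate, on the plate's top 6 mm above the table. The rings are 72 mm apart.
- scan1 (a point): Centre of a printed ring (49 mm across) on the scan plate, on the plate's top 6 mm above the table. The rings are 72 mm apart.
- scan2 (a point): Centre of a printed ring (49 mm across) on the scan plate, on the plate's top 6 mm above the table. The rings are 72 mm apart.
- scan3 (a point): Centre of a printed ring (49 mm across) on the scan plate, on the plate's top 6 mm above the table. The rings are 72 mm apart.
- scale (a joint): How far the sprung scale is pulled out (m): 0 fully home (start), 0.080 when the tab's middle is level with the index post (station x = -120, y = -43 mm), 0.100 at its end stop. It slides along the station's -y. The spring pulls it home whenever it is let go: about 2 N at 0, 6 N at 0.080.
- scale_tab (a point): Middle of the scale's upright steel tab, 30 mm above the table. The tab is 10 mm thick along station y (the pull) and 26 mm wide along station x, and reaches from 9 to 51 mm above the table. When home, the housing's face is 17 mm from the tab's middle on the +y side, so pinch it from above across its 26 mm width (fingers on its x faces).
- tray: Archive tray, fixed, brown card with a grey lining: 220 x 220 mm, walls 5 mm thick and 15 mm high, floor 5 mm above the table; on the other side of the station from the mat. Origin: centre of its underside.
- ring0 (a point): Centre of a printed ring (49 mm across) on the tray's floor, 5 mm above the table; the four make a 2 x 2 grid 80 mm apart.
- ring1 (a point): Centre of a printed ring (49 mm across) on the tray's floor, 5 mm above the table; the four make a 2 x 2 grid 80 mm apart.
- ring2 (a point): Centre of a printed ring (49 mm across) on the tray's floor, 5 mm above the table; the four make a 2 x 2 grid 80 mm apart.
- ring3 (a point): Centre of a printed ring (49 mm across) on the tray's floor, 5 mm above the table; the four make a 2 x 2 grid 80 mm apart.
- fossil: Bystander: flat reddish fossil disc, 28 mm across, 10 mm high, in the middle of the mat. Origin: underside.
- glue: Bystander: white bottle, 40 mm across, 100 mm high, standing left of the scanner, beyond the mat or tray.
- brush: Bystander: brush lying near the robot on the left.
- spatula: Bystander: spatula lying near the robot on the right.
- lens: Bystander: hand lens, 52 mm round with an 80 mm handle, lying right of the scanner, beyond the mat or tray.

How it is judged:
By the outcome, as a careful person would: the job done as asked, in the order asked, and still so for the second after the job is handed in, with the robot touching nothing.
Of jar0, jar1, jar2, jar3 only 3 to 4 are there at a start; the rules pass over those that are not, and their reading is None.
At some moment in a run one of jar0, jar1, jar2, jar3 may be knocked a few centimetres aside while the robot is not near it.
It also fails if it takes over 210 s, if anything falls off the work surface, if the arm or the gripper's body presses on something with over 40 N, if the wrist force passes 120 N, or if a joint passes its speed limit or range.

## Robot

A 6-joint arm with a two-finger parallel gripper is mounted at the origin on the work surface. World frame = base frame: x ahead of the robot, y to its left, z up, the work surface at z = 0. Lengths are in m, angles in degrees, forces in N, time in s.
With the tool pointing down it reaches from about 0.225 to 0.875 m from the base axis. Payload 3.4 kg.
Tool frame: the origin (TCP) lies at the very end of the fingers, on their centre line; the grasp point (between the pads) lies 19 mm behind it (arm.tcp_to_grasp is the distance from the TCP to the grasp point, in m); z points along the fingers, y is the line along which they close (so a half turn about z gives the same grasp; the last joint's range is limited). The gripper opens to 85 mm and grips with 20 to 120 N. Pads are 22 mm wide; open, the fingers measure 114 mm over their backs; the gripper's body (76 mm by 85 mm) begins 54 mm behind the grasp point. The pads swing forward as they close: fully open they stand 13 mm farther back than shut.
Start: joints at [-76.891, 15.808, 86.224, -0, 77.962, -6.933], TCP at [0.197, -0.54, 0.231] pointing down, gripper open.
Joint ranges: [-165.64, 165.64], [-43.16, 119.46], [12.63, 154.43], [-67.54, 247.53], [6.08, 155.33], [-154.97, 154.97]. Speed limits (degrees/s): [147.25, 147.25, 180, 180, 180, 180].

## Interface

Orientations are given as a 3x3 rotation matrix whose columns are the frame's x, y, z axes.
In Python, from rig import arm gives the robot as it stands. The module is installed in compiled form; this text tells all that it offers.
- The arm moves only by the tool jog_arm, never from a script. Its argument "plan" is a list of rows, each an object with "dp": the shift along the tool's x, y, z in units of 7.5 cm (1.0 is 7.5 cm), a list of three; "rot": the turn, a rotation vector about the tool's x, y, z in units of 30 degrees (1.0 is 30 degrees), a list of three; "claw": the opening, from 0 (shut) to 1 (fully open). A call has exactly 5 rows; each row shifts and turns the commanded pose from where the row before left it, along the tool's axes as they then stand; what a row does not reach is not made up. A row lasts 1/8 s, in which the tool goes at most 62.5 mm and 10.7 degrees, less where a joint would pass 70% of its speed; a pose out of reach is approached as far as the arm can. A call with a number of a shift or a turn outside -1 to 1 is refused whole. A call with a gripper value outside its range is refused whole. The fingers move at their own pace and stop on an object; "grip_force" is the grip in N (left out, the last holds). Time passes only in rows, so rows that do not move let the fingers close, or fill a call up. It gives the time, the measured TCP pose, the force, the opening and the grip force at its end, in the units of the state.
- arm.read_state(): the state, without advancing time (a new reading comes with each control period).
- arm.get_image(name): name is "scene" or "top" or "wrist"; returns (picture, depth): 480x640x3 uint8, red, green, blue; 480x640 float32, m along the optical axis (not along the pixel's ray), 0 where there is no reading.
- arm.get_calibration(name): a dict with "intrinsics" (3x3 intrinsics, pixels), "origin" and "attitude" of the camera in the world; the wrist camera has in their place "hand_eye" (4x4, takes a point from camera to tool coordinates, whose origin is the TCP and whose axes are the flange's). Camera axes: x right, y up, looking along -z (the intrinsics and any distortion apply to the point x, -y, -z); pixel columns grow to the right and rows downward; lengths in m; the calibration is good to about 2 mm. A picture is of the moment at which its call begins: read the wrist's pose just before it. get_calibration takes no time and is no camera call.
- arm.finish_job(): hands the job in; it is judged then, once.
The state is a dict: "time_s": time; "qpos": joint angles; "qd": joint speeds; "effort": joint torques, N m; "eef_pos": TCP position; "tcp_rot": TCP orientation; "ft_force": force on the tool from outside, world axes, zero at the start; "torque": the same for the moment, N m; "width": finger opening in m; "gripper_force": force on a finger pad.
Only numpy, scipy, OpenCV 4.12 (cv2) and the standard library are available. Lean on these libraries where they do the work, as an engineer would, in place of code of your own. Each camera call takes 0.05 s, during which the arm holds its last target. There are 200 camera calls.

## Working session

There is one attempt and no reset: what is moved stays moved. The work goes in short steps, Python scripts to look and compute and a tool call to move; the robot and the scene stay as the last step left them, time stands still between calls to the robot, and variables do not carry over. Pictures are saved under pics/ and viewed, at most 14 in all, crops included, and the job is handed in when it is done.

Besides the shell and the picture viewer there is one more tool, called in YAML: its name, and indented under it one key for each argument. jog_arm: Moves the arm, as the interface text tells. Its arguments: {"type":"object","properties":{"plan":{"type":"array"},"grip_force":{"type":"number"}},"required":["plan"]}

```bash
ls; mkdir -p pics; python3 - <<'E'
from rig import arm
import numpy as np,cv2
np.set_printoptions(precision=4,suppress=True)
for n in ("scene","top","wrist"):
    c=arm.get_calibration(n); print(n,c)
for n in ("scene","top"):
    p,d=arm.get_image(n); cv2.imwrite(f"pics/{n}0.png",p[:,:,::-1]); np.savez(f"{n}0.npz",p=p,d=d)
print(arm.read_state(), arm.tcp_to_grasp)
E
```

```text
pics
scene {'intrinsics': array([[468.8056,   0.    , 320.6242],
       [  0.    , 468.8056, 236.8812],
       [  0.    ,   0.    ,   1.    ]]), 'origin': array([ 0.935 , -0.6786,  0.7474]), 'attitude': array([[ 0.8588, -0.3399,  0.3833],
       [ 0.5123,  0.5757, -0.6373],
       [-0.004 ,  0.7437,  0.6685]])}
top {'intrinsics': array([[453.8483,   0.    , 327.2632],
       [  0.    , 453.8483, 238.9007],
       [  0.    ,   0.    ,   1.    ]]), 'origin': array([ 0.3564, -0.0063,  0.9646]), 'attitude': array([[-0.0047,  0.9816, -0.1911],
       [-1.    , -0.0058, -0.0052],
       [-0.0062,  0.1911,  0.9815]])}
wrist {'intrinsics': array([[365.6783,   0.    , 324.4556],
       [  0.    , 365.6783, 237.1584],
       [  0.    ,   0.    ,   1.    ]]), 'hand_eye': array([[ 0.0001,  0.9525,  0.3046,  0.0761],
       [ 1.    , -0.0001, -0.0002, -0.0005],
       [-0.0002,  0.3046, -0.9525, -0.1427],
       [ 0.    ,  0.    ,  0.    ,  1.    ]])}
{'time_s': 0.1, 'qpos': array([-76.8916,  15.8455,  86.2873,   0.0005,  77.966 ,  -6.931 ]), 'qd': array([-0.0484, -0.1229, -0.1907,  0.0261, -0.0084,  0.0064]), 'effort': array([  0.0012, -41.77  , -24.6404,  -0.0003,   0.0059,  -0.    ]), 'eef_pos': array([ 0.1969, -0.5397,  0.2305]), 'tcp_rot': array([[ 0.9395,  0.3427, -0.0004],
       [ 0.3427, -0.9395,  0.0017],
       [ 0.0002, -0.0017, -1.    ]]), 'ft_force': array([ 0.862 ,  0.3801, -0.3233]), 'torque': array([0.0613, 0.0333, 0.037 ]), 'gripper_force': 0.0, 'width': 0.0854651437771637} 0.0187
```

View pics/top0.png

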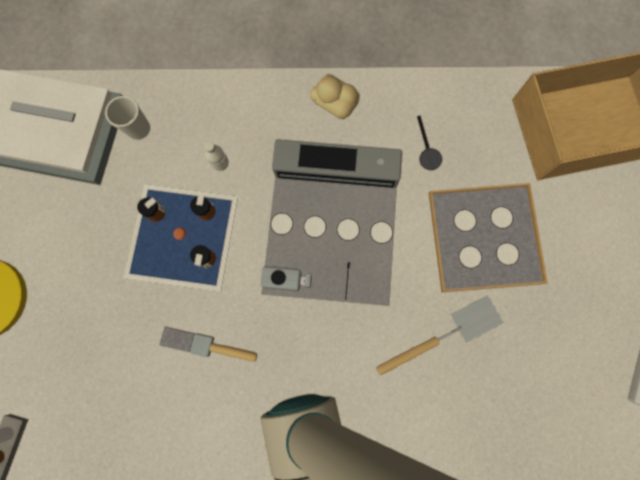

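View pics/scene0.png

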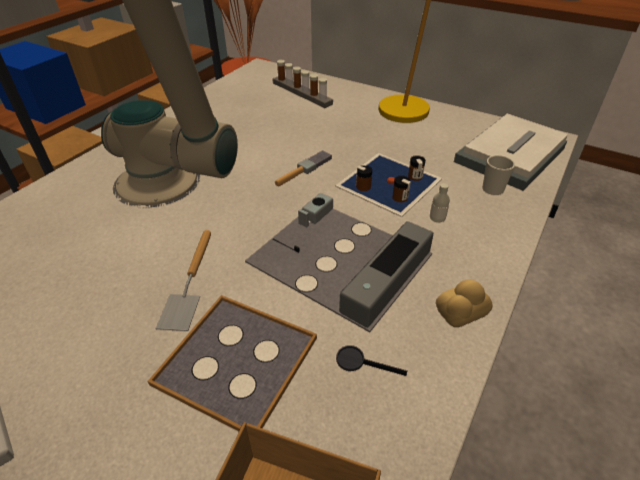

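```bash
cat > h.py <<'E'
import numpy as np,cv2
from rig import arm
from scipy.spatial.transform import Rotation as R
np.set_printoptions(precision=4,suppress=True)
def cam(n,st=None):
    c=arm.get_calibration(n); K=c["intrinsics"]
    if n=="wrist":
        H=c["hand_eye"]; return K, st["tcp_rot"]@H[:3,3]+st["eef_pos"], st["tcp_rot"]@H[:3,:3]
    return K,c["origin"],c["attitude"]
def ray(C,uv):
    K,o,A=C; uv=np.atleast_2d(uv).astype(float)
    d=np.c_[(uv[:,0]-K[0,2])/K[0,0],-(uv[:,1]-K[1,2])/K[1,1],-np.ones(len(uv))]
    return o,d@A.T
def plane(C,uv,z):
    o,d=ray(C,uv); return o+d*((z-o[2])/d[:,2])[:,None]
def proj(C,P):
    K,o,A=C; q=(np.atleast_2d(P)-o)@A
    return np.c_[K[0,0]*q[:,0]/-q[:,2]+K[0,2], K[1,1]*q[:,1]/q[:,2]+K[1,2]]
def tri(Cs,uvs):
    M=np.zeros((3,3));b=np.zeros(3)
    for C,uv in zip(Cs,uvs):
        o,d=ray(C,uv);d=d[0]/np.linalg.norm(d[0]);P=np.eye(3)-np.outer(d,d);M+=P;b+=P@o
    return np.linalg.solve(M,b)
def blobs(mask,lo,hi):
    n,l,s,c=cv2.connectedComponentsWithStats(mask.astype(np.uint8))
    return [(c[i],s[i]) for i in range(1,n) if lo<s[i,4]<hi]
def snap(n,f):
    st=arm.read_state(); p,d=arm.get_image(n); cv2.imwrite(f"pics/{f}.png",p[:,:,::-1]); np.savez(f+".npz",p=p,d=d,pos=st["eef_pos"],rot=st["tcp_rot"])
    return p,d,cam(n,st)
def load(n,f):
    z=np.load(f+".npz"); return z["p"],z["d"],cam(n,dict(eef_pos=z["pos"],tcp_rot=z["rot"]) if "pos" in z else None)
def go(pos,yaw=None):
    """units of move needed from the present pose (down-pointing tool, yaw of tool x in deg)"""
    st=arm.read_state(); Rm=st["tcp_rot"]; e=st["eef_pos"]
    y0=np.degrees(np.arctan2(Rm[1,0],Rm[0,0])); yaw=y0 if yaw is None else yaw
    T=R.from_euler("z",yaw,degrees=True).as_matrix()@np.diag([1,-1,-1.])
    dp=Rm.T@(np.array(pos)-e)/0.075; rv=np.degrees(R.from_matrix(Rm.T@T).as_rotvec())/30
    print("t",round(st["time_s"],2),"pos",e,"yaw",round(y0,2),"q1,q6",st["qpos"][[0,5]],"| dp",dp.round(3),"rot",rv.round(3),"| w",round(st["width"],4),"F",st["ft_force"].round(1))
E
python3 - <<'E'
from h import *
for n in ("top","scene"):
    z=np.load(n+"0.npz");p,d=z["p"],z["d"];C=cam(n)
    hsv=cv2.cvtColor(p,cv2.COLOR_RGB2HSV)
    print(n)
    for c,s in blobs(hsv[:,:,2]>165,120,900):
        if .6<s[2]/s[3]<1.8: print("bright",c.round(1),s,plane(C,c,.006)[0])
    mat=(hsv[:,:,0]>100)&(hsv[:,:,0]<130)&(hsv[:,:,1]>110)
    for c,s in blobs(mat,1500,20000): print("mat",c.round(1),s,plane(C,c,.004)[0])
E
```

```text
top
bright [501.4 217. ] [492 208  20  19 303] [ 0.5892 -0.3788  0.006 ]
bright [464.6 220. ] [455 211  20  19 303] [ 0.583  -0.2987  0.006 ]
bright [281.3 223.3] [272 214  20  19 304] [0.5782 0.0983 0.006 ]
bright [314.5 226.2] [305 217  20  19 304] [0.5713 0.0263 0.006 ]
bright [347.7 229.1] [338 220  20  19 307] [ 0.5645 -0.0454  0.006 ]
bright [381.1 232.1] [372 223  20  19 308] [ 0.5574 -0.1174  0.006 ]
bright [507.3 253.5] [498 244  20  20 323] [ 0.5091 -0.3851  0.006 ]
bright [469.9 256.6] [460 247  21  20 324] [ 0.503 -0.305  0.006]
mat [173.7 239.6] [ 132  193   97   88 2083] [0.544  0.3305 0.004 ]
scene
bright [360.9 228.8] [352 223  18  12 164] [0.5786 0.1026 0.006 ]
bright [344.1 245.4] [335 240  19  12 183] [0.572  0.0303 0.006 ]
bright [325.9 263.3] [317 257  19  14 211] [ 0.5652 -0.0415  0.006 ]
bright [306.1 282.9] [296 276  21  15 244] [ 0.5585 -0.1137  0.006 ]
bright [230.2 334.8] [219 326  23  19 331] [ 0.5045 -0.3019  0.006 ]
bright [266.  350.5] [255 341  23  20 359] [ 0.5846 -0.2958  0.006 ]
bright [204.7 367.7] [193 358  24  21 391] [ 0.5108 -0.3821  0.006 ]
bright [242.1 385.4] [230 375  25  22 435] [ 0.5908 -0.3758  0.006 ]
bright [ 66.8 467.3] [ 58 452  19  28 224] [ 0.4456 -0.6234  0.006 ]
mat [42.5 79.9] [   0   41   85   83 4440] [-0.8591  0.2591  0.004 ]
mat [388.9 182.6] [ 343  157   92   54 1567] [0.5554 0.3141 0.004 ]
```

jog_arm:
  plan:
    - {"dp":[0.55,-0.61,0],"rot":[0,0,0],"claw":1}
    - {"dp":[0.55,-0.61,0],"rot":[0,0,0],"claw":1}
    - {"dp":[0.55,-0.61,0],"rot":[0,0,0],"claw":1}
    - {"dp":[0.55,-0.61,0],"rot":[0,0,0],"claw":1}
    - {"dp":[0.55,-0.61,0],"rot":[0,0,0],"claw":1}

```text
time_s: 0.72
eef_pos: [0.3127, -0.2526, 0.2311]
tcp_rot: [[0.94, 0.342, 0.0], [0.342, -0.94, 0.0], [0.0, -0.0, -1.0]]
ft_force: [0.9, 0.4, 0.1]
width: 0.0853
gripper_force: 0.0
```

jog_arm:
  plan:
    - {"dp":[0.55,-0.61,0],"rot":[0,0,0],"claw":1}
    - {"dp":[0.55,-0.61,0],"rot":[0,0,0],"claw":1}
    - {"dp":[0.55,-0.61,0],"rot":[0,0,0],"claw":1}
    - {"dp":[0.55,-0.61,0],"rot":[0,0,0],"claw":1}
    - {"dp":[0,0,0],"rot":[0,0,0],"claw":1}

```text
time_s: 1.35
eef_pos: [0.4053, -0.022, 0.231]
tcp_rot: [[0.936, 0.351, -0.0], [0.351, -0.936, 0.002], [0.0, -0.001, -1.0]]
ft_force: [-0.7, 0.1, 0.1]
width: 0.0856
gripper_force: 0.0
```

```bash
python3 - <<'E'
from h import *
p,d,C=snap("wrist","w1"); go([.55,.32,.231],20)
E
```

```text
t 1.4 pos [ 0.4047 -0.0243  0.231 ] yaw 20.37 q1,q6 [-13.2724  56.3675] | dp [ 3.414 -3.629 -0.003] rot [-0.     0.002  0.012] | w 0.0856 F [-0.8 -1.   0.6]
```

View pics/w1.png

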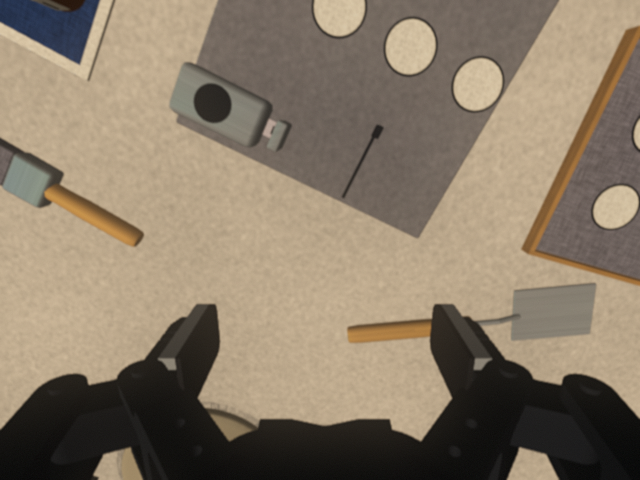

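jog_arm:
  plan:
    - {"dp":[0.39,-0.61,0],"rot":[0,0,0],"claw":1}
    - {"dp":[0.39,-0.61,0],"rot":[0,0,0],"claw":1}
    - {"dp":[0.39,-0.61,0],"rot":[0,0,0],"claw":1}
    - {"dp":[0.39,-0.61,0],"rot":[0,0,0],"claw":1}
    - {"dp":[0.39,-0.61,0],"rot":[0,0,0],"claw":1}

```text
time_s: 2.02
eef_pos: [0.4647, 0.2381, 0.2311]
tcp_rot: [[0.94, 0.34, 0.0], [0.34, -0.94, -0.001], [-0.0, 0.001, -1.0]]
ft_force: [0.6, -1.4, 0.7]
width: 0.0854
gripper_force: 0.0
```

jog_arm:
  plan:
    - {"dp":[0.39,-0.61,0],"rot":[0,0,0],"claw":1}
    - {"dp":[0,0,0],"rot":[0,0,0],"claw":1}
    - {"dp":[0,0,0],"rot":[0,0,0],"claw":1}
    - {"dp":[0,0,0],"rot":[0,0,0],"claw":1}
    - {"dp":[0,0,0],"rot":[0,0,0],"claw":1}

```text
time_s: 2.65
eef_pos: [0.4756, 0.2904, 0.2315]
tcp_rot: [[0.94, 0.341, 0.0], [0.341, -0.94, -0.0], [0.0, 0.0, -1.0]]
ft_force: [0.1, 0.2, -0.4]
width: 0.0851
gripper_force: 0.0
```

```bash
python3 - <<'E'
from h import *
p,d,C=snap("wrist","w2"); go([.55,.32,.231],20)
E
```

```text
t 2.7 pos [0.4756 0.2907 0.2316] yaw 19.95 q1,q6 [24.2891 94.3456] | dp [ 1.066 -0.029  0.008] rot [ 0.    -0.    -0.002] | w 0.0853 F [0.5 0.5 0.3]
```

View pics/w2.png

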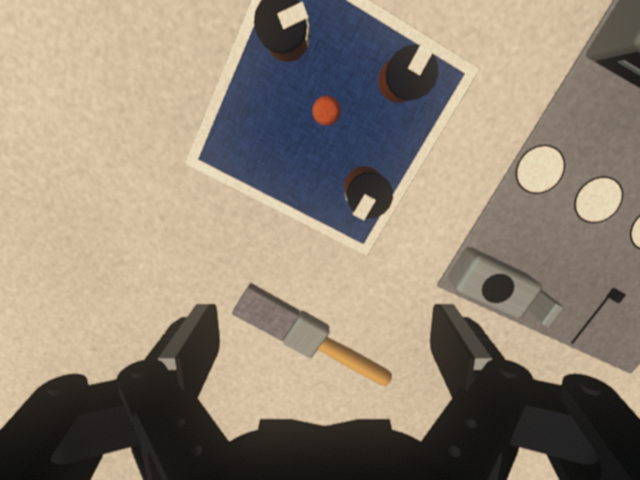

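```bash
cat >> h.py <<'E'
def lids(p,C,z,roi=None,lo=60,dark=60,vis=None):
    """black lids with white tongues -> list (centre xyz, label deg, px centre)"""
    hsv=cv2.cvtColor(p,cv2.COLOR_RGB2HSV); V=hsv[:,:,2].astype(int);S=hsv[:,:,1]
    m=((V<dark)&(p.max(2).astype(int)-p.min(2)<26)).astype(np.uint8)
    if roi is not None:
        k=np.zeros_like(m);cv2.fillConvexPoly(k,np.int32(roi),1);m&=k
    out=[]
    for c,s in blobs(m,lo,9000):
        x,y,w,h=s[:4]; g=4+w//3
        x0,y0=max(0,x-g),max(0,y-g); x1,y1=min(640,x+w+g),min(480,y+h+g)
        P=plane(C,[c],z)[0]
        yy,xx=np.mgrid[y0:y1,x0:x1]; uv=np.c_[xx.ravel(),yy.ravel()]; W=plane(C,uv,z)[:,:2]
        f=np.zeros(len(uv),bool)
        mm=m[y0:y1,x0:x1].ravel()>0; ww=((V>140)&(S<90))[y0:y1,x0:x1].ravel()
        q=P[:2].copy()
        for _ in range(12):   # centre = circle fit on the boundary of dark+tongue near the lid
            sel=(mm|ww)&(np.linalg.norm(W-q,axis=1)<.0225)
            im=sel.reshape(yy.shape).astype(np.uint8); cs,_h=cv2.findContours(im,0,1)
            ct=max(cs,key=cv2.contourArea).reshape(-1,2)+[x0,y0]
            H=cv2.convexHull(np.float32(plane(C,ct,z)[:,:2]*1000)).reshape(-1,2)
            (a,b),r=cv2.minEnclosingCircle(H); q=np.array([a,b])/1000
        t=ww&(np.linalg.norm(W-q,axis=1)<.019)
        if t.sum()<4: continue
        tc=W[t].mean(0); v=tc-q
        pts=(W[t]-tc); ev,evec=np.linalg.eigh(pts.T@pts); ax=evec[:,1]*np.sign(evec[:,1]@v)
        out.append((np.r_[q,z],np.degrees(np.arctan2(v[1],v[0])),np.degrees(np.arctan2(ax[1],ax[0])),np.linalg.norm(v),r,c.round(1)))
    return out
E
python3 - <<'E'
from h import *
M=[[.44,.22,.06],[.44,.45,.06],[.68,.45,.06],[.68,.22,.06]]
p,d,C=load("wrist","w2")
print("wrist");[print(o) for o in lids(p,C,.06,proj(C,M),lo=400)]
for n in("top","scene"):
    z=np.load(n+"0.npz");C2=cam(n); print(n);[print(o) for o in lids(z["p"],C2,.06,proj(C2,M),lo=50)]
for f in("w1","w2"):
    p,d,C=load("wrist",f);hsv=cv2.cvtColor(p,cv2.COLOR_RGB2HSV)
    k=np.zeros((480,640),np.uint8);cv2.fillConvexPoly(k,np.int32(proj(C,[[.40,.10,.006],[.68,.13,.006],[.7,-.16,.006],[.40,-.18,.006]])),1)
    for c,s in blobs((hsv[:,:,2]>175)&(k>0),600,4000): print(f,c.round(1),s,plane(C,c,.006)[0])
E
```

```text
wrist
(array([0.5969, 0.3712, 0.06  ]), np.float64(-20.119154504721138), np.float64(-57.007361712263645), np.float64(0.011486103890559285), 22.478076934814453, array([279.5,  30.1]))
(array([0.6043, 0.2639, 0.06  ]), np.float64(-10.494305578492845), np.float64(-8.912367816652537), np.float64(0.00991055861316876), 22.461706161499023, array([409.1,  75.7]))
(array([0.5053, 0.2605, 0.06  ]), np.float64(-173.1328827135064), np.float64(165.378178405955), np.float64(0.011687447072099975), 22.44144630432129, array([370. , 190.4]))
top
(array([0.6035, 0.258 , 0.06  ]), np.float64(21.51243052166778), np.float64(-10.825932829378536), np.float64(0.011482546916339173), 22.020540237426758, array([201.2, 207.4]))
(array([0.5988, 0.3702, 0.06  ]), np.float64(-14.55696831519114), np.float64(-39.37141160813717), np.float64(0.009765358102236617), 22.324447631835938, array([147.1, 208.6]))
(array([0.5033, 0.2519, 0.06  ]), np.float64(141.85307634030843), np.float64(-179.1192892192454), np.float64(0.011358630309906982), 22.427968978881836, array([202. , 253.5]))
scene
(array([0.6048, 0.3673, 0.06  ]), np.float64(24.72379387517001), np.float64(14.26262628448348), np.float64(0.005251396626202548), 22.221359252929688, array([416.2, 160.9]))
(array([0.6103, 0.2626, 0.06  ]), np.float64(34.332647188367915), np.float64(-10.88415664686536), np.float64(0.008609245866771028), 22.399709701538086, array([402.2, 181. ]))
w1 [338.8  15. ] [ 314    0   50   36 1466] [0.5637 0.0247 0.006 ]
w1 [410.2  46.3] [ 386   20   49   54 2078] [ 0.5632 -0.0448  0.006 ]
w1 [477.5  83.9] [ 454   59   48   51 1915] [ 0.5564 -0.1167  0.006 ]
w1 [273.5 177.7] [ 207  140  193   92 2168] [0.4068 0.034  0.006 ]
w2 [540.1 168.9] [ 518  147   45   45 1593] [0.5768 0.0985 0.006 ]
w2 [598.4 199.4] [ 576  178   45   43 1482] [0.57   0.0267 0.006 ]
w2 [518.6 329.8] [ 461  300  161   71 1599] [0.4072 0.0284 0.006 ]
```

```bash
python3 - <<'E'
from h import *
p,d,C=load("wrist","w2")
a=[p[0:60,250:320],p[42:102,375:445],p[163:223,335:405]]
im=np.vstack([cv2.resize(np.hstack(a),None,fx=3.8,fy=3.8,interpolation=0)])
q=np.hstack(a).astype(int); m=((q.max(2)<60)&(q.max(2)-q.min(2)<12))
im2=cv2.resize(np.where(m[:,:,None],[0,255,0],q).astype(np.uint8),None,fx=3.8,fy=3.8,interpolation=0)
cv2.imwrite("pics/c2.png",np.vstack([im,im2])[:,:,::-1])
for c in [(265,30),(280,30),(288,50),(405,85),(390,90),(370,193),(355,180)]: print(c,p[c[1],c[0]])
E
```

```text
(265, 30) [47 43 39]
(280, 30) [44 41 39]
(288, 50) [29 27 29]
(405, 85) [41 39 38]
(390, 90) [44 34 32]
(370, 193) [44 41 40]
(355, 180) [38 36 37]
```

View pics/c2.png

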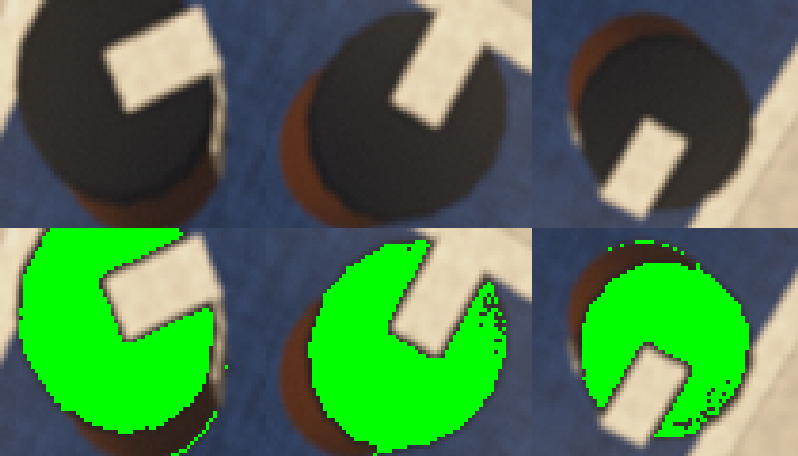

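```bash
python3 - <<'E'
s=open("h.py").read(); i=s.index("def lids")
open("h.py","w").write(s[:i]+'''def lids(p,C,z,roi=None,lo=400,chroma=14):
    """black lids with white tongues -> (centre, label deg by tongue centroid, by its axis, radius mm, px)"""
    q=p.astype(int); m=((q.max(2)<64)&(q.max(2)-q.min(2)<chroma)).astype(np.uint8)
    m=cv2.morphologyEx(cv2.morphologyEx(m,2,np.ones((3,3))),3,np.ones((3,3)))
    if roi is not None:
        k=np.zeros_like(m);cv2.fillConvexPoly(k,np.int32(roi),1);m&=k
    w=(q.min(2)>120)&(q.max(2)-q.min(2)<80); out=[]
    vv,uu=np.nonzero(w); W=plane(C,np.c_[uu,vv],z)[:,:2] if len(uu) else np.zeros((0,2))
    cs,_=cv2.findContours(m,0,1)
    for c in cs:
        if cv2.contourArea(c)<lo: continue
        P=np.float32(plane(C,c.reshape(-1,2),z)[:,:2]*1000)
        (a,b),r=cv2.minEnclosingCircle(P); ctr=np.array([a,b])/1000
        if not 17<r<24: continue
        t=W[np.linalg.norm(W-ctr,axis=1)<.0175]
        if len(t)<5: continue
        v=t.mean(0)-ctr; e,E=np.linalg.eigh(np.cov(t.T)); ax=E[:,1]*np.sign(E[:,1]@v)
        out.append((np.r_[ctr,z],*(round(float(np.degrees(np.arctan2(k[1],k[0]))),1) for k in (v,ax)),round(r,1),proj(C,np.r_[ctr,z])[0].round(1)))
    return out
''')
E
python3 - <<'E'
from h import *
M=[[.44,.22,.06],[.44,.45,.06],[.68,.45,.06],[.68,.22,.06]]
p,d,C=load("wrist","w2"); A=lids(p,C,.06,proj(C,M)); [print(o) for o in A]
z=np.load("top0.npz");C2=cam("top"); B=lids(z["p"],C2,.06,proj(C2,M),lo=50,chroma=20);print("top");[print(o) for o in B]
for a in A:
    for b in B:
        if np.linalg.norm(a[0]-b[0])<.02: print("tri",tri([C,C2],[a[4],b[4]]))
# station frame from rings (top + wrist), heights by two views
p1,d1,C1=load("wrist","w1")
print("ring h",tri([C1,C2],[[410.2,46.3],[347.7,229.1]]),tri([C1,C2],[[477.5,83.9],[381.1,232.1]]),tri([C1,C],[[410.2,46.3],[668,232]]) if 0 else "")
s=np.array([-0.0,.0]);yaw=np.degrees(np.arctan2(.0985+.1167,.5768-.5564))-90
o=(np.array([.5768,.0985])+[.5564,-.1167])/2;y=np.radians(yaw);Rz=np.array([[np.cos(y),-np.sin(y)],[np.sin(y),np.cos(y)]])
print("station",o,yaw,"tab0",o+Rz@[-.12,.037],"tab80",o+Rz@[-.12,-.043],"rings",[o+Rz@[0,k] for k in(.108,.036,-.036,-.108)])
for n,t in(("home",[-.12,.037,.051]),("post",[-.078,-.043,.02])):
    P=np.r_[o+Rz@t[:2],t[2]];print(n,P,"w1",proj(C1,P),"w2",proj(C,P))
E
```

```text
(array([0.502, 0.259, 0.06 ]), 179.2, 168.1, 20.5, array([369.2, 194.9]))
(array([0.6035, 0.2639, 0.06  ]), -9.9, -5.3, 20.5, array([411.7,  73.4]))
(array([0.6009, 0.372 , 0.06  ]), -34.4, -50.3, 20.6, array([280.3,  24.1]))
top
(array([0.5021, 0.2557, 0.06  ]), 159.6, 178.4, 20.8, array([200.1, 254.4]))
(array([0.6048, 0.261 , 0.06  ]), 6.6, -12.0, 21.1, array([199.9, 205.3]))
(array([0.6015, 0.3697, 0.06  ]), -22.8, -56.8, 20.9, array([147.3, 207.1]))
tri [0.5022 0.2576 0.0552]
tri [0.6054 0.2628 0.0545]
tri [0.603  0.373  0.0525]
ring h [ 0.5656 -0.0459 -0.0021] [ 0.5576 -0.1177  0.0028] 
station [ 0.5666 -0.0091] -5.415202304760257 tab0 [0.4506 0.0391] tab80 [ 0.4431 -0.0406] rings [array([0.5768, 0.0984]), array([0.57  , 0.0267]), array([ 0.5632, -0.0449]), array([ 0.5564, -0.1166])]
home [0.4506 0.0391 0.051 ] w1 [[276.8057 135.287 ]] w2 [[553.3929 315.3555]]
post [ 0.4849 -0.0445  0.02  ] w1 [[378.0555 130.9235]] w2 [[620.8362 297.609 ]]
```

jog_arm:
  plan:
    - {"dp":[0.5,0.31,0.32],"rot":[0,0,0],"claw":1}
    - {"dp":[0.5,0.31,0.32],"rot":[0,0,0],"claw":1}
    - {"dp":[0.5,0.31,0.32],"rot":[0,0,0],"claw":1}
    - {"dp":[0,0,0],"rot":[0,0,-0.34],"claw":1}
    - {"dp":[0,0,0],"rot":[0,0,-0.34],"claw":1}

```text
time_s: 3.32
eef_pos: [0.6055, 0.2639, 0.1583]
tcp_rot: [[0.758, 0.652, -0.001], [0.652, -0.758, -0.001], [-0.001, -0.001, -1.0]]
ft_force: [0.2, -1.1, 0.6]
width: 0.0852
gripper_force: 0.0
```

jog_arm:
  plan:
    - {"dp":[0,0,0],"rot":[0,0,-0.34],"claw":1}
    - {"dp":[0,0,0],"rot":[0,0,-0.34],"claw":1}
    - {"dp":[0,0,0],"rot":[0,0,-0.34],"claw":1}
    - {"dp":[0,0,0],"rot":[0,0,-0.34],"claw":1}
    - {"dp":[0,0,0],"rot":[0,0,0],"claw":1}

```text
time_s: 3.95
eef_pos: [0.6051, 0.2644, 0.1594]
tcp_rot: [[0.155, 0.988, 0.0], [0.988, -0.155, -0.0], [-0.0, 0.0, -1.0]]
ft_force: [-0.3, -0.0, 0.4]
width: 0.0856
gripper_force: 0.0
```

```bash
cat > look.py <<'E'
import sys
from h import *
# usage: look.py name z x0 y0 x1 y1 ; prints lids seen by the wrist camera inside a world box
f=sys.argv[1]; z=float(sys.argv[2]); x0,y0,x1,y1=map(float,sys.argv[3:7])
p,d,C=snap("wrist",f); B=[[x0,y0,z],[x0,y1,z],[x1,y1,z],[x1,y0,z]]
for o in lids(p,C,z,proj(C,B),lo=250): print(o)
E
python3 look.py w3 .06 .44 .20 .68 .45; python3 -c "
from h import *
go([.604,.263,.16],82)"
```

```text
(array([0.5052, 0.2608, 0.06  ]), -170.3, 141.9, 20.5, array([189.1, 262.6]))
(array([0.6049, 0.2652, 0.06  ]), -19.8, -6.6, 20.5, array([326.8, 236.1]))
(array([0.6025, 0.3723, 0.06  ]), -43.2, -48.3, 19.9, array([295.8,  70.4]))
t 4.0 pos [0.6051 0.2645 0.1594] yaw 81.05 q1,q6 [17.5838 26.5399] | dp [-0.022 -0.011 -0.008] rot [ 0.     0.    -0.032] | w 0.0852 F [-0.5  0.  -0.1]
```

View pics/w3.png

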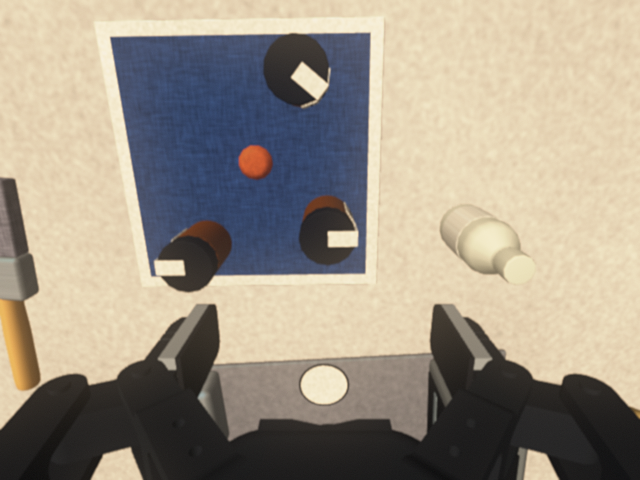

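```bash
python3 - <<'E'
s=open("h.py").read(); i=s.index("        v=t.mean(0)-ctr; e,E")
open("h.py","w").write(s[:i]+'''        v=t.mean(0)-ctr
        (cx,cy),wh,an=cv2.minAreaRect(np.float32(t*1000)); an+=90*(wh[1]>wh[0])   # long side of the tongue
        a=np.radians(an); ax=np.array([np.cos(a),np.sin(a)]); sg=np.sign(ax@v); ax=ax*sg
        inner=np.array([cx,cy])/1000-ax*max(wh)/2000     # tongue's inner end = lid centre
        out.append((np.r_[ctr,z],"inner",inner.round(4),"label",round(float(np.degrees(np.arctan2(ax[1],ax[0]))),1),"rect",np.round(wh,1),round(r,1),proj(C,np.r_[ctr,z])[0].round(1)))
    return out
''')
E
python3 - <<'E'
from h import *
M=[[.44,.20,.06],[.44,.45,.06],[.68,.45,.06],[.68,.20,.06]]
for f in("w2","w3"):
    p,d,C=load("wrist",f); [print(o) for o in lids(p,C,.06,proj(C,M))]
E
```

```text
(array([0.5029, 0.2609, 0.06  ]), 'inner', array([0.5016, 0.2598]), 'label', 171.2, 'rect', array([11.2, 16.4]), 20.4, array([369.2, 194.9]))
(array([0.6043, 0.2659, 0.06  ]), 'inner', array([0.6062, 0.2652]), 'label', -7.8, 'rect', array([11.3, 15.5]), 20.5, array([411.7,  73.4]))
(array([0.6018, 0.3739, 0.06  ]), 'inner', array([0.6038, 0.3749]), 'label', -47.7, 'rect', array([11.3, 16.8]), 20.6, array([280.3,  24.1]))
(array([0.5052, 0.2608, 0.06  ]), 'inner', array([0.5005, 0.2577]), 'label', 171.1, 'rect', array([11.6, 13.2]), 20.5, array([189.1, 262.6]))
(array([0.6049, 0.2652, 0.06  ]), 'inner', array([0.6055, 0.2633]), 'label', -8.9, 'rect', array([11. , 16.1]), 20.5, array([326.8, 236.1]))
(array([0.6025, 0.3723, 0.06  ]), 'inner', array([0.6026, 0.3731]), 'label', -47.5, 'rect', array([11.4, 17.9]), 19.9, array([295.8,  70.4]))
```

```bash
for i in 1 2 3; do python3 -c "
from h import *
print(arm.get_calibration('wrist')['hand_eye'].ravel()[[2,3,7,11]],arm.get_calibration('wrist')['hand_eye'].ravel()[[3,7]],arm.get_calibration('top')['origin'])
p,d,C=load('wrist','w2');print(C[1],[o[0] for o in lids(p,C,.06)])"; done
```

```text
[ 0.3041  0.0773 -0.0017 -0.1427] [ 0.0773 -0.0017] [ 0.3564 -0.0063  0.9646]
[0.5477 0.3183 0.3742] [array([0.5029, 0.2609, 0.06  ]), array([0.6043, 0.2659, 0.06  ]), array([0.6018, 0.3739, 0.06  ])]
[ 0.3041  0.0773 -0.0017 -0.1427] [ 0.0773 -0.0017] [ 0.3564 -0.0063  0.9646]
[0.5477 0.3183 0.3742] [array([0.5029, 0.2609, 0.06  ]), array([0.6043, 0.2659, 0.06  ]), array([0.6018, 0.3739, 0.06  ])]
[ 0.3041  0.0773 -0.0017 -0.1427] [ 0.0773 -0.0017] [ 0.3564 -0.0063  0.9646]
[0.5477 0.3183 0.3742] [array([0.5029, 0.2609, 0.06  ]), array([0.6043, 0.2659, 0.06  ]), array([0.6018, 0.3739, 0.06  ])]
```

jog_arm:
  plan:
    - {"dp":[0,0,0.5],"rot":[0,0,0],"claw":1}
    - {"dp":[0,0,0.5],"rot":[0,0,0],"claw":1}
    - {"dp":[0,0,0.5],"rot":[0,0,0],"claw":1}
    - {"dp":[0,0,0.385],"rot":[0,0,0],"claw":1}
    - {"dp":[0,0,0],"rot":[0,0,0],"claw":1}
  grip_force: 40

```text
time_s: 4.62
eef_pos: [0.6031, 0.264, 0.0155]
tcp_rot: [[0.154, 0.988, -0.005], [0.988, -0.154, -0.002], [-0.003, -0.005, -1.0]]
ft_force: [0.4, 0.1, -0.5]
width: 0.0856
gripper_force: 0.0
```

jog_arm:
  plan:
    - {"dp":[0,0,0],"rot":[0,0,0],"claw":0.3}
    - {"dp":[0,0,0],"rot":[0,0,0],"claw":0.3}
    - {"dp":[0,0,0],"rot":[0,0,0],"claw":0.3}
    - {"dp":[0,0,0],"rot":[0,0,0],"claw":0.3}
    - {"dp":[0,0,0],"rot":[0,0,0],"claw":0.3}

```text
time_s: 5.25
eef_pos: [0.6063, 0.2652, 0.0197]
tcp_rot: [[0.152, 0.988, 0.003], [0.988, -0.152, 0.001], [0.001, 0.003, -1.0]]
ft_force: [-0.8, 0.6, 6.3]
width: 0.0392
gripper_force: 40.5
```

```bash
sed -i 's/p,d,C=snap/p,d,C=snap/; ' look.py; sed -i 's/return p,d,cam(n,st)/C=cam(n,st); np.savez(f+".npz",p=p,d=d,K=C[0],o=C[1],A=C[2]); return p,d,C/; s/z=np.load(f+".npz"); return .*/z=np.load(f+".npz"); return z["p"],z["d"],(z["K"],z["o"],z["A"])/' h.py; python3 -c "
from h import *
go([.5632,-.0449,.13],84.6)"
```

```text
t 5.25 pos [0.6063 0.2652 0.0197] yaw 81.23 q1,q6 [17.6114 26.3828] | dp [-4.172  0.067 -1.476] rot [ 0.006 -0.002 -0.112] | w 0.0392 F [-0.8  0.6  6.3]
```

jog_arm:
  plan:
    - {"dp":[0,0,-0.3],"rot":[0,0,0],"claw":0.3}
    - {"dp":[0,0,-0.6],"rot":[0,0,0],"claw":0.3}
    - {"dp":[0,0,-0.6],"rot":[0,0,0],"claw":0.3}
    - {"dp":[-0.5,0,0],"rot":[0,0,-0.11],"claw":0.3}
    - {"dp":[-0.7,0,0],"rot":[0,0,0],"claw":0.3}

```text
time_s: 5.88
eef_pos: [0.5945, 0.1758, 0.1313]
tcp_rot: [[0.092, 0.996, 0.002], [0.996, -0.092, 0.0], [0.001, 0.002, -1.0]]
ft_force: [0.7, -0.0, -0.8]
width: 0.0396
gripper_force: 40.4
```

jog_arm:
  plan:
    - {"dp":[-0.7,0,0],"rot":[0,0,0],"claw":0.3}
    - {"dp":[-0.7,0,0],"rot":[0,0,0],"claw":0.3}
    - {"dp":[-0.7,0,0],"rot":[0,0,0],"claw":0.3}
    - {"dp":[-0.7,0,0],"rot":[0,0,0],"claw":0.3}
    - {"dp":[0,0,0],"rot":[0,0,0],"claw":0.3}

```text
time_s: 6.5
eef_pos: [0.5739, -0.037, 0.1305]
tcp_rot: [[0.1, 0.995, -0.0], [0.995, -0.1, -0.001], [-0.001, -0.0, -1.0]]
ft_force: [0.1, 0.1, -0.3]
width: 0.039
gripper_force: 40.4
```

```bash
python3 - <<'E'
from h import *
p,d,C=snap("wrist","w4"); go([.5632,-.0449,.13],84.2)
hsv=cv2.cvtColor(p,cv2.COLOR_RGB2HSV)
k=np.zeros((480,640),np.uint8);cv2.fillConvexPoly(k,np.int32(proj(C,[[.50,.14,.006],[.64,.14,.006],[.64,-.16,.006],[.50,-.16,.006]])),1)
for c,s in blobs((hsv[:,:,2]>175)&(k>0),500,4000): print(c.round(1),s,plane(C,c,.006)[0])
# jars left on mat
z=.06;B=[[.44,.2,z],[.44,.45,z],[.68,.45,z],[.68,.2,z]]
for o in lids(p,C,z,proj(C,B)): print(o)
E
```

```text
t 6.55 pos [ 0.5741 -0.035   0.1305] yaw 84.34 q1,q6 [-10.4235  -4.7683] | dp [-0.146 -0.131  0.006] rot [-0.    -0.     0.005] | w 0.0389 F [ 1.2  0.  -0.6]
[310.3  28.7] [ 275    0   71   64 3837] [0.5762 0.0974 0.006 ]
[312.1 139.3] [ 280  106   65   68 3428] [0.5697 0.0283 0.006 ]
[313.2 235.1] [ 284  209   60   54 2509] [ 0.5628 -0.0423  0.006 ]
```

View pics/w4.png

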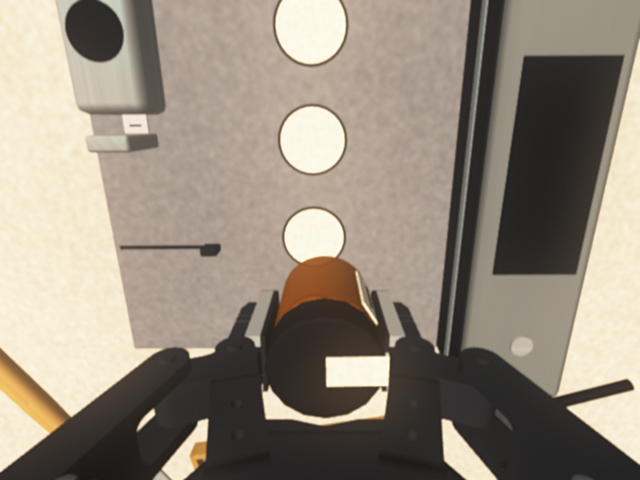

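jog_arm:
  plan:
    - {"dp":[-0.14,-0.132,0.3],"rot":[0,0,0],"claw":0.3}
    - {"dp":[0,0,0.5],"rot":[0,0,0],"claw":0.3}
    - {"dp":[0,0,0.4],"rot":[0,0,0],"claw":0.3}
    - {"dp":[0,0,0.15],"rot":[0,0,0],"claw":0.3}
    - {"dp":[0,0,0],"rot":[0,0,0],"claw":0.3}

```text
time_s: 7.18
eef_pos: [0.5635, -0.0421, 0.0288]
tcp_rot: [[0.094, 0.996, -0.001], [0.996, -0.094, 0.0], [0.0, -0.001, -1.0]]
ft_force: [-0.1, 0.3, 0.7]
width: 0.039
gripper_force: 40.5
```

```bash
python3 -c "
from h import *
go([.5632,-.0445,.0212],84.5)"
```

```text
t 7.17 pos [ 0.5635 -0.0421  0.0288] yaw 84.6 q1,q6 [-11.3295  -5.9394] | dp [-0.033 -0.     0.102] rot [-0.002 -0.001  0.003] | w 0.039 F [-0.1  0.3  0.7]
```

jog_arm:
  plan:
    - {"dp":[-0.03,0,0.05],"rot":[0,0,0],"claw":0.3}
    - {"dp":[0,0,0.05],"rot":[0,0,0],"claw":0.3}
    - {"dp":[0,0,0],"rot":[0,0,0],"claw":0.3}
    - {"dp":[0,0,0],"rot":[0,0,0],"claw":0.3}
    - {"dp":[0,0,0],"rot":[0,0,0],"claw":0.7}

```text
time_s: 7.8
eef_pos: [0.5636, -0.0454, 0.022]
tcp_rot: [[0.095, 0.995, 0.001], [0.995, -0.095, -0.0], [-0.0, 0.001, -1.0]]
ft_force: [-0.9, 0.0, 0.3]
width: 0.0558
gripper_force: 0.0
```

jog_arm:
  plan:
    - {"dp":[0,0,0],"rot":[0,0,0],"claw":0.7}
    - {"dp":[0,0,0],"rot":[0,0,0],"claw":0.7}
    - {"dp":[0,0,-0.3],"rot":[0,0,0],"claw":0.7}
    - {"dp":[0,0,-0.7],"rot":[0,0,0],"claw":0.7}
    - {"dp":[0,0,-0.8],"rot":[0,0,0],"claw":1}

```text
time_s: 8.43
eef_pos: [0.5626, -0.0451, 0.1572]
tcp_rot: [[0.095, 0.995, -0.002], [0.995, -0.095, 0.0], [0.0, -0.002, -1.0]]
ft_force: [1.6, -0.0, -0.1]
width: 0.076
gripper_force: 0.0
```

```bash
python3 look.py w5 .062 .5 -.12 .62 .04; python3 -c "
from h import *
go([.602,.3725,.16],42)"
```

```text
t 8.47 pos [ 0.5678 -0.046   0.1664] yaw 84.55 q1,q6 [-11.6299  -6.1813] | dp [ 5.599 -0.077  0.075] rot [ 0.027 -0.007  1.418] | w 0.0822 F [ 2.6 -0.9  5.1]
```

```bash
python3 - <<'E'
from h import *
p,d,C=load("wrist","w5"); u=proj(C,[.563,-.045,.062])[0].astype(int); print(u,[p[u[1]+k,u[0]-12].tolist() for k in range(-20,21,8)])
for t in (64,80,100):
    q=p.astype(int); print(t,[ (c.round(),s[4]) for c,s in blobs((q.max(2)<t)&(q.max(2)-q.min(2)<14),250,9000)])
E
sed -i 's/q.max(2)<64)/q.max(2)<85)/; s/m,2,np.ones((3,3))/m,2,np.ones((5,5))/' h.py
python3 -c "
from h import *
p,d,C=load('wrist','w5'); print(lids(p,C,.062,proj(C,[[.5,-.12,.062],[.5,.04,.062],[.62,.04,.062],[.62,-.12,.062]])))"
```

```text
[328 239] [[60, 51, 47], [60, 52, 47], [60, 52, 46], [61, 53, 47], [61, 53, 47], [65, 58, 50]]
64 [(array([134.,  23.]), np.int32(1932)), (array([314., 231.]), np.int32(738))]
80 [(array([134.,  24.]), np.int32(2009)), (array([180.,  40.]), np.int32(835)), (array([314., 231.]), np.int32(747))]
100 [(array([134.,  24.]), np.int32(2089)), (array([180.,  50.]), np.int32(1418)), (array([314., 231.]), np.int32(747))]
[]
```

```bash
sed -i 's/q.max(2)-q.min(2)<chroma)/q.max(2)-q.min(2)<.25*q.max(2)+3)/; s/m,2,np.ones((5,5))/m,2,np.ones((3,3))/' h.py
python3 -c "
from h import *
for f in('w5','w3'):
  p,d,C=np.load(f+'.npz')['p'],0,load('wrist','w5')[2]
  if f=='w5': print(lids(p,C,.062,proj(C,[[.5,-.12,.062],[.5,.04,.062],[.62,.04,.062],[.62,-.12,.062]])))
go([.602,.3725,.16],42)
p=load('wrist','w5')[0];cv2.imwrite('pics/c5.png',cv2.resize(p[180:300,240:410],None,fx=3,fy=3)[:,:,::-1])"
```

```text
[(array([ 0.5614, -0.0463,  0.062 ]), 'inner', array([ 0.5619, -0.0482]), 'label', -5.4, 'rect', array([12.3, 16.5]), 20.2, array([325.9, 241.1]))]
t 8.47 pos [ 0.5678 -0.046   0.1664] yaw 84.55 q1,q6 [-11.6299  -6.1813] | dp [ 5.599 -0.077  0.075] rot [ 0.027 -0.007  1.418] | w 0.0822 F [ 2.6 -0.9  5.1]
```

View pics/c5.png

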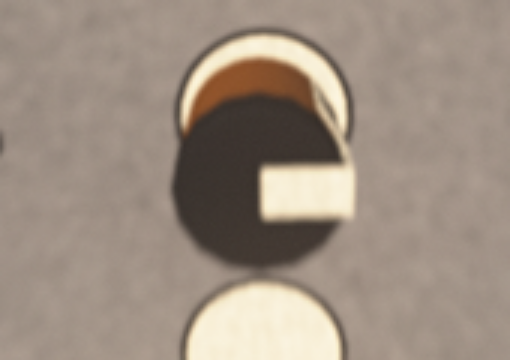

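jog_arm:
  plan:
    - {"dp":[0.8,0,0],"rot":[0,0,0],"claw":1}
    - {"dp":[0.8,0,0],"rot":[0,0,0],"claw":1}
    - {"dp":[0.8,0,0],"rot":[0,0,0],"claw":1}
    - {"dp":[0.8,0,0],"rot":[0,0,0],"claw":1}
    - {"dp":[0.8,0,0],"rot":[0,0,0],"claw":1}

```text
time_s: 9.1
eef_pos: [0.5919, 0.2553, 0.1565]
tcp_rot: [[0.095, 0.995, 0.001], [0.995, -0.095, -0.0], [-0.0, 0.001, -1.0]]
ft_force: [1.0, -1.0, 0.2]
width: 0.0854
gripper_force: 0.0
```

jog_arm:
  plan:
    - {"dp":[0.8,0,0],"rot":[0,0,0],"claw":1}
    - {"dp":[0.8,0,0],"rot":[0,0,0],"claw":1}
    - {"dp":[0,0,0],"rot":[0,0,0.35],"claw":1}
    - {"dp":[0,0,0],"rot":[0,0,0.35],"claw":1}
    - {"dp":[0,0,0],"rot":[0,0,0.35],"claw":1}

```text
time_s: 9.72
eef_pos: [0.6031, 0.3732, 0.156]
tcp_rot: [[0.606, 0.796, -0.0], [0.796, -0.606, -0.0], [-0.001, -0.0, -1.0]]
ft_force: [-0.3, -0.3, 0.5]
width: 0.0857
gripper_force: 0.0
```

jog_arm:
  plan:
    - {"dp":[0,0,0],"rot":[0,0,0.35],"claw":1}
    - {"dp":[0,0,0],"rot":[0,0,0],"claw":1}
    - {"dp":[0,0,0],"rot":[0,0,0],"claw":1}
    - {"dp":[0,0,0],"rot":[0,0,0],"claw":1}
    - {"dp":[0,0,0],"rot":[0,0,0],"claw":1}

```text
time_s: 10.35
eef_pos: [0.6033, 0.3728, 0.1566]
tcp_rot: [[0.736, 0.677, 0.0], [0.677, -0.736, -0.0], [-0.0, 0.0, -1.0]]
ft_force: [0.2, -0.6, 0.3]
width: 0.0853
gripper_force: 0.0
```

```bash
python3 look.py w6 .06 .44 .20 .68 .45; python3 -c "
from h import *
go([.602,.3725,.018],42.5)"
```

```text
(array([0.6036, 0.3744, 0.06  ]), 'inner', array([0.6027, 0.3723]), 'label', -47.4, 'rect', array([10.1, 16.5]), 20.9, array([324.8, 235.2]))
t 10.4 pos [0.6033 0.3729 0.1567] yaw 42.57 q1,q6 [26.1028 73.5305] | dp [-0.016 -0.009  1.849] rot [ 0.    -0.     0.002] | w 0.0853 F [-0.3 -0.8 -0.2]
```

jog_arm:
  plan:
    - {"dp":[0,0,0.6],"rot":[0,0,0],"claw":1}
    - {"dp":[0,0,0.6],"rot":[0,0,0],"claw":1}
    - {"dp":[0,0,0.4],"rot":[0,0,0],"claw":1}
    - {"dp":[0,0,0.25],"rot":[0,0,0],"claw":1}
    - {"dp":[0,0,0],"rot":[0,0,0],"claw":0.3}

```text
time_s: 11.02
eef_pos: [0.6026, 0.3725, 0.0166]
tcp_rot: [[0.737, 0.676, -0.002], [0.676, -0.737, -0.001], [-0.003, -0.001, -1.0]]
ft_force: [-0.1, 0.3, 1.3]
width: 0.0699
gripper_force: 0.0
```

jog_arm:
  plan:
    - {"dp":[0,0,0],"rot":[0,0,0],"claw":0.3}
    - {"dp":[0,0,0],"rot":[0,0,0],"claw":0.3}
    - {"dp":[0,0,0],"rot":[0,0,0],"claw":0.3}
    - {"dp":[0,0,0],"rot":[0,0,0],"claw":0.3}
    - {"dp":[0,0,0],"rot":[0,0,0],"claw":0.3}

```text
time_s: 11.65
eef_pos: [0.6046, 0.3735, 0.0199]
tcp_rot: [[0.737, 0.676, 0.003], [0.676, -0.737, 0.002], [0.004, 0.001, -1.0]]
ft_force: [0.5, -0.3, 6.0]
width: 0.0389
gripper_force: 40.5
```

jog_arm:
  plan:
    - {"dp":[0,0,-0.3],"rot":[0,0,0],"claw":0.3}
    - {"dp":[0,0,-0.6],"rot":[0,0,0],"claw":0.3}
    - {"dp":[0,0,-0.6],"rot":[0,0,0],"claw":0.3}
    - {"dp":[0,0,0],"rot":[0,0,-0.35],"claw":0.3}
    - {"dp":[0,0,0],"rot":[0,0,-0.35],"claw":0.3}

```text
time_s: 12.28
eef_pos: [0.6032, 0.3728, 0.1312]
tcp_rot: [[0.44, 0.898, 0.001], [0.898, -0.44, 0.0], [0.001, 0.001, -1.0]]
ft_force: [-0.3, -0.1, -1.3]
width: 0.0391
gripper_force: 40.4
```

jog_arm:
  plan:
    - {"dp":[0,0,0],"rot":[0,0,-0.35],"claw":0.3}
    - {"dp":[0,0,0],"rot":[0,0,-0.35],"claw":0.3}
    - {"dp":[0,0,0],"rot":[0,0,0],"claw":0.3}
    - {"dp":[0,0,0],"rot":[0,0,0],"claw":0.3}
    - {"dp":[0,0,0],"rot":[0,0,0],"claw":0.3}

```text
time_s: 12.9
eef_pos: [0.6032, 0.3728, 0.1303]
tcp_rot: [[0.097, 0.995, -0.0], [0.995, -0.097, -0.0], [-0.0, -0.0, -1.0]]
ft_force: [-0.8, 0.3, -0.8]
width: 0.0392
gripper_force: 40.4
```

```bash
python3 -c "
from h import *
go([.5703,.0275,.0212],84.6)"
```

```text
t 12.9 pos [0.6032 0.3728 0.1303] yaw 84.46 q1,q6 [26.1019 31.6438] | dp [-4.624  0.008  1.455] rot [-0.     0.001 -0.005] | w 0.0392 F [-0.8  0.3 -0.8]
```

jog_arm:
  plan:
    - {"dp":[-0.77,0,0],"rot":[0,0,0],"claw":0.3}
    - {"dp":[-0.77,0,0],"rot":[0,0,0],"claw":0.3}
    - {"dp":[-0.77,0,0],"rot":[0,0,0],"claw":0.3}
    - {"dp":[-0.77,0,0],"rot":[0,0,0],"claw":0.3}
    - {"dp":[-0.77,0,0],"rot":[0,0,0],"claw":0.3}

```text
time_s: 13.52
eef_pos: [0.5757, 0.0836, 0.1307]
tcp_rot: [[0.096, 0.995, 0.001], [0.995, -0.096, -0.0], [-0.0, 0.001, -1.0]]
ft_force: [-0.4, -0.5, -1.4]
width: 0.0393
gripper_force: 40.4
```

jog_arm:
  plan:
    - {"dp":[-0.77,0.01,0],"rot":[0,0,0],"claw":0.3}
    - {"dp":[0,0,0.45],"rot":[0,0,0],"claw":0.3}
    - {"dp":[0,0,0.45],"rot":[0,0,0],"claw":0.3}
    - {"dp":[0,0,0.4],"rot":[0,0,0],"claw":0.3}
    - {"dp":[0,0,0],"rot":[0,0,0],"claw":0.3}

```text
time_s: 14.15
eef_pos: [0.5691, 0.0278, 0.031]
tcp_rot: [[0.096, 0.995, -0.005], [0.995, -0.096, 0.0], [-0.0, -0.005, -1.0]]
ft_force: [-0.6, -0.3, -0.8]
width: 0.0392
gripper_force: 40.6
```

```bash
python3 -c "
from h import *
go([.5703,.0275,.0215],84.6)"
```

```text
t 14.15 pos [0.5691 0.0278 0.031 ] yaw 84.48 q1,q6 [-4.1926  1.3303] | dp [-0.003  0.017  0.127] rot [-0.01   0.    -0.004] | w 0.0392 F [-0.6 -0.3 -0.8]
```

jog_arm:
  plan:
    - {"dp":[0,0.01,0.1],"rot":[0,0,0],"claw":0.3}
    - {"dp":[0,0,0.05],"rot":[0,0,0],"claw":0.3}
    - {"dp":[0,0,0],"rot":[0,0,0],"claw":0.3}
    - {"dp":[0,0,0],"rot":[0,0,0],"claw":0.3}
    - {"dp":[0,0,0],"rot":[0,0,0],"claw":0.7}

```text
time_s: 14.78
eef_pos: [0.5723, 0.0278, 0.0222]
tcp_rot: [[0.095, 0.995, 0.001], [0.995, -0.095, -0.0], [-0.0, 0.001, -1.0]]
ft_force: [-0.2, -0.3, 0.0]
width: 0.0558
gripper_force: 0.0
```

jog_arm:
  plan:
    - {"dp":[0,0,0],"rot":[0,0,0],"claw":0.7}
    - {"dp":[0,0,0],"rot":[0,0,0],"claw":0.7}
    - {"dp":[0,0,-0.3],"rot":[0,0,0],"claw":0.7}
    - {"dp":[0,0,-0.8],"rot":[0,0,0],"claw":0.7}
    - {"dp":[0,0,-0.8],"rot":[0,0,0],"claw":1}

```text
time_s: 15.4
eef_pos: [0.5714, 0.0278, 0.1653]
tcp_rot: [[0.095, 0.995, -0.001], [0.995, -0.095, -0.0], [-0.0, -0.001, -1.0]]
ft_force: [1.2, -0.1, 0.4]
width: 0.0759
gripper_force: 0.0
```

jog_arm:
  plan:
    - {"dp":[0,0,0],"rot":[0,0,0],"claw":1}
    - {"dp":[0,0,0],"rot":[0,0,0],"claw":1}
    - {"dp":[0,0,0],"rot":[0,0,0],"claw":1}
    - {"dp":[0,0,0],"rot":[0,0,0],"claw":1}
    - {"dp":[0,0,0],"rot":[0,0,0],"claw":1}

```text
time_s: 16.02
eef_pos: [0.5714, 0.0278, 0.1632]
tcp_rot: [[0.095, 0.995, -0.002], [0.995, -0.095, 0.0], [-0.0, -0.002, -1.0]]
ft_force: [0.1, -0.7, -0.1]
width: 0.0856
gripper_force: 0.0
```

```bash
python3 look.py w7 .062 .5 -.12 .62 .08;  python3 -c "
from h import *
go([.502,.2585,.16],None)"
```

```text
(array([ 0.5605, -0.0421,  0.062 ]), 'inner', array([ 0.5618, -0.0476]), 'label', -5.3, 'rect', array([11.3, 15.2]), 20.9, array([321.6, 325.3]))
(array([0.5704, 0.0288, 0.062 ]), 'inner', array([0.5704, 0.0272]), 'label', -5.4, 'rect', array([11. , 16.9]), 20.3, array([325.8, 235.4]))
t 16.07 pos [0.5716 0.0278 0.1634] yaw 84.54 q1,q6 [-4.1793  1.2813] | dp [ 2.974 -1.216  0.047] rot [-0.003  0.    -0.   ] | w 0.0853 F [-0.5  0.3 -1. ]
```

jog_arm:
  plan:
    - {"dp":[0.745,-0.304,0],"rot":[0,0,0],"claw":1}
    - {"dp":[0.745,-0.304,0],"rot":[0,0,0],"claw":1}
    - {"dp":[0.745,-0.304,0],"rot":[0,0,0],"claw":1}
    - {"dp":[0.745,-0.304,0.04],"rot":[0,0,0],"claw":1}
    - {"dp":[0,0,0],"rot":[0,0,-0.345],"claw":1}

```text
time_s: 16.7
eef_pos: [0.5004, 0.263, 0.1607]
tcp_rot: [[-0.096, 0.995, -0.001], [0.995, 0.096, 0.001], [0.001, -0.001, -1.0]]
ft_force: [-0.0, -0.8, -0.2]
width: 0.0851
gripper_force: 0.0
```

jog_arm:
  plan:
    - {"dp":[0,0,0],"rot":[0,0,-0.345],"claw":1}
    - {"dp":[0,0,0],"rot":[0,0,-0.345],"claw":1}
    - {"dp":[0,0,0],"rot":[0,0,-0.345],"claw":1}
    - {"dp":[0,0,0],"rot":[0,0,-0.345],"claw":1}
    - {"dp":[0,0,0],"rot":[0,0,-0.345],"claw":1}

```text
time_s: 17.32
eef_pos: [0.5023, 0.2589, 0.1609]
tcp_rot: [[-0.839, 0.545, -0.0], [0.545, 0.839, -0.0], [0.0, -0.0, -1.0]]
ft_force: [0.2, 0.3, 0.0]
width: 0.0852
gripper_force: 0.0
```

jog_arm:
  plan:
    - {"dp":[0,0,0],"rot":[0,0,-0.345],"claw":1}
    - {"dp":[0,0,0],"rot":[0,0,-0.345],"claw":1}
    - {"dp":[0,0,0],"rot":[0,0,-0.345],"claw":1}
    - {"dp":[0,0,0],"rot":[0,0,-0.345],"claw":1}
    - {"dp":[0,0,0],"rot":[0,0,-0.345],"claw":1}

```text
time_s: 17.95
eef_pos: [0.5023, 0.259, 0.1609]
tcp_rot: [[-0.947, -0.321, -0.0], [-0.321, 0.947, -0.0], [0.0, -0.0, -1.0]]
ft_force: [-1.2, 0.9, 0.6]
width: 0.0852
gripper_force: 0.0
```

jog_arm:
  plan:
    - {"dp":[0,0,0],"rot":[0,0,-0.345],"claw":1}
    - {"dp":[0,0,0],"rot":[0,0,-0.345],"claw":1}
    - {"dp":[0,0,0],"rot":[0,0,-0.345],"claw":1}
    - {"dp":[0,0,0],"rot":[0,0,-0.345],"claw":1}
    - {"dp":[0,0,0],"rot":[0,0,-0.345],"claw":1}

```text
time_s: 18.58
eef_pos: [0.5023, 0.2589, 0.1609]
tcp_rot: [[-0.334, -0.943, -0.0], [-0.943, 0.334, -0.0], [0.0, 0.0, -1.0]]
ft_force: [0.1, -1.2, -0.3]
width: 0.0852
gripper_force: 0.0
```

jog_arm:
  plan:
    - {"dp":[0,0,0],"rot":[0,0,0],"claw":1}
    - {"dp":[0,0,0],"rot":[0,0,0],"claw":1}
    - {"dp":[0,0,0],"rot":[0,0,0],"claw":1}
    - {"dp":[0,0,0],"rot":[0,0,0],"claw":1}
    - {"dp":[0,0,0],"rot":[0,0,0],"claw":1}

```text
time_s: 19.2
eef_pos: [0.5023, 0.2589, 0.1611]
tcp_rot: [[-0.34, -0.94, 0.0], [-0.94, 0.34, -0.0], [0.0, -0.0, -1.0]]
ft_force: [0.3, -0.4, 0.3]
width: 0.0854
gripper_force: 0.0
```

```bash
python3 look.py w8 .06 .40 .15 .66 .42;  python3 -c "
from h import *
go([.502,.2585,.018],250)"
```

```text
(array([0.523 , 0.2384, 0.06  ]), 'inner', array([0.5239, 0.2398]), 'label', 171.7, 'rect', array([11.4, 18. ]), 20.8, array([283.6, 221.6]))
t 19.25 pos [0.5023 0.2589 0.1611] yaw -109.87 q1,q6 [  20.2197 -139.904 ] | dp [0.007 0.002 1.908] rot [-0.    -0.     0.004] | w 0.0855 F [-0.1  0.1  1.1]
```

View pics/w8.png

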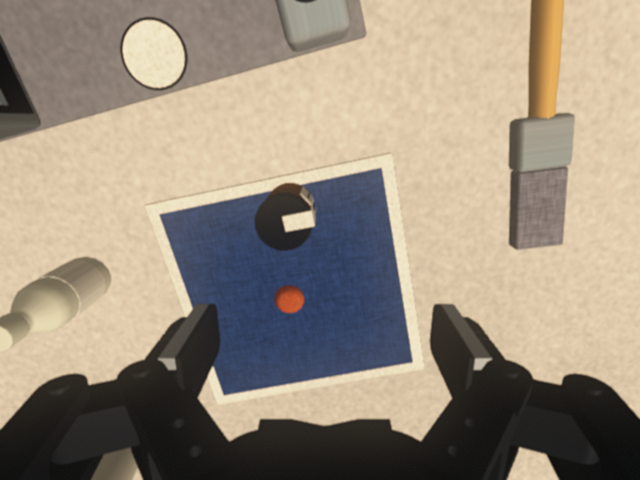

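jog_arm:
  plan:
    - {"dp":[0.153,-0.356,0],"rot":[0,0,0],"claw":1}
    - {"dp":[0,0,0.6],"rot":[0,0,0],"claw":1}
    - {"dp":[0,0,0.6],"rot":[0,0,0],"claw":1}
    - {"dp":[0,0,0.5],"rot":[0,0,0],"claw":1}
    - {"dp":[0,0,0.2],"rot":[0,0,0],"claw":1}

```text
time_s: 19.88
eef_pos: [0.5221, 0.2386, 0.0165]
tcp_rot: [[-0.34, -0.94, -0.004], [-0.94, 0.34, -0.001], [0.002, 0.003, -1.0]]
ft_force: [0.2, -0.5, -0.1]
width: 0.0853
gripper_force: 0.0
```

jog_arm:
  plan:
    - {"dp":[0,0,0],"rot":[0,0,0],"claw":0.3}
    - {"dp":[0,0,0],"rot":[0,0,0],"claw":0.3}
    - {"dp":[0,0,0],"rot":[0,0,0],"claw":0.3}
    - {"dp":[0,0,0],"rot":[0,0,0],"claw":0.3}
    - {"dp":[0,0,0],"rot":[0,0,0],"claw":0.3}

```text
time_s: 20.5
eef_pos: [0.525, 0.2396, 0.0205]
tcp_rot: [[-0.34, -0.941, 0.004], [-0.941, 0.34, 0.001], [-0.002, -0.003, -1.0]]
ft_force: [0.0, 0.3, 6.3]
width: 0.0394
gripper_force: 40.4
```

jog_arm:
  plan:
    - {"dp":[0,0,-0.3],"rot":[0,0,0],"claw":0.3}
    - {"dp":[0,0,-0.6],"rot":[0,0,0],"claw":0.3}
    - {"dp":[0,0,-0.6],"rot":[0,0,0],"claw":0.3}
    - {"dp":[0,0,0],"rot":[0,0,0.345],"claw":0.3}
    - {"dp":[0,0,0],"rot":[0,0,0.345],"claw":0.3}

```text
time_s: 21.12
eef_pos: [0.5237, 0.2392, 0.1324]
tcp_rot: [[-0.655, -0.756, 0.002], [-0.756, 0.655, 0.001], [-0.002, -0.001, -1.0]]
ft_force: [-0.0, -0.2, -1.4]
width: 0.0392
gripper_force: 40.4
```

jog_arm:
  plan:
    - {"dp":[0,0,0],"rot":[0,0,0.345],"claw":0.3}
    - {"dp":[0,0,0],"rot":[0,0,0.345],"claw":0.3}
    - {"dp":[0,0,0],"rot":[0,0,0.345],"claw":0.3}
    - {"dp":[0,0,0],"rot":[0,0,0.345],"claw":0.3}
    - {"dp":[0,0,0],"rot":[0,0,0.345],"claw":0.3}

```text
time_s: 21.75
eef_pos: [0.5233, 0.239, 0.1314]
tcp_rot: [[-0.999, 0.046, 0.0], [0.046, 0.999, -0.0], [-0.0, -0.0, -1.0]]
ft_force: [0.1, 0.3, -1.7]
width: 0.0392
gripper_force: 40.4
```

jog_arm:
  plan:
    - {"dp":[0,0,0],"rot":[0,0,0.345],"claw":0.3}
    - {"dp":[0,0,0],"rot":[0,0,0.345],"claw":0.3}
    - {"dp":[0,0,0],"rot":[0,0,0.345],"claw":0.3}
    - {"dp":[0,0,0],"rot":[0,0,0.345],"claw":0.3}
    - {"dp":[0,0,0],"rot":[0,0,0.345],"claw":0.3}

```text
time_s: 22.38
eef_pos: [0.5233, 0.239, 0.1314]
tcp_rot: [[-0.582, 0.813, 0.0], [0.813, 0.582, -0.0], [-0.0, 0.0, -1.0]]
ft_force: [-0.8, -0.3, -1.0]
width: 0.0393
gripper_force: 40.4
```

jog_arm:
  plan:
    - {"dp":[0,0,0],"rot":[0,0,0.345],"claw":0.3}
    - {"dp":[0,0,0],"rot":[0,0,0.345],"claw":0.3}
    - {"dp":[0,0,0],"rot":[0,0,0.345],"claw":0.3}
    - {"dp":[0,0,0],"rot":[0,0,0.345],"claw":0.3}
    - {"dp":[0,0,0],"rot":[0,0,0.345],"claw":0.3}

```text
time_s: 23.0
eef_pos: [0.5233, 0.239, 0.1314]
tcp_rot: [[0.278, 0.961, 0.0], [0.961, -0.278, -0.0], [-0.0, 0.0, -1.0]]
ft_force: [-0.3, 0.7, -1.3]
width: 0.0389
gripper_force: 40.4
```

```bash
python3 -c "
from h import *
go([.5768,.099,.0215],72.9)"
```

```text
t 23.0 pos [0.5233 0.239  0.1314] yaw 73.85 q1,q6 [17.6232 33.7744] | dp [-1.594  1.204  1.465] rot [0.    0.    0.032] | w 0.0389 F [-0.3  0.7 -1.3]
```

jog_arm:
  plan:
    - {"dp":[0,0,0],"rot":[0,0,0.03],"claw":0.3}
    - {"dp":[-0.53,0.4,0],"rot":[0,0,0],"claw":0.3}
    - {"dp":[-0.53,0.4,0],"rot":[0,0,0],"claw":0.3}
    - {"dp":[-0.53,0.4,0],"rot":[0,0,0],"claw":0.3}
    - {"dp":[0,0,0],"rot":[0,0,0],"claw":0.3}

```text
time_s: 23.62
eef_pos: [0.5768, 0.0958, 0.1313]
tcp_rot: [[0.289, 0.957, 0.001], [0.957, -0.289, -0.001], [-0.001, 0.001, -1.0]]
ft_force: [0.3, 0.9, -0.9]
width: 0.0389
gripper_force: 40.5
```

jog_arm:
  plan:
    - {"dp":[0,0,0.45],"rot":[0,0,0],"claw":0.3}
    - {"dp":[0,0,0.45],"rot":[0,0,0],"claw":0.3}
    - {"dp":[0,0,0.4],"rot":[0,0,0],"claw":0.3}
    - {"dp":[0,0,0],"rot":[0,0,0],"claw":0.3}
    - {"dp":[0,0,0],"rot":[0,0,0],"claw":0.3}

```text
time_s: 24.25
eef_pos: [0.5761, 0.0996, 0.0347]
tcp_rot: [[0.286, 0.958, 0.002], [0.958, -0.286, 0.0], [0.001, 0.001, -1.0]]
ft_force: [-0.4, -0.2, -0.4]
width: 0.0392
gripper_force: 40.6
```

```bash
python3 -c "
from h import *
go([.5768,.099,.022],72.9)"
```

```text
t 24.25 pos [0.5761 0.0996 0.0347] yaw 73.37 q1,q6 [ 2.9855 19.6142] | dp [-0.005  0.011  0.169] rot [ 0.003 -0.001  0.016] | w 0.0392 F [-0.4 -0.2 -0.4]
```

jog_arm:
  plan:
    - {"dp":[-0.01,0.01,0.1],"rot":[0,0,0.015],"claw":0.3}
    - {"dp":[0,0,0.065],"rot":[0,0,0],"claw":0.3}
    - {"dp":[0,0,0],"rot":[0,0,0],"claw":0.3}
    - {"dp":[0,0,0],"rot":[0,0,0],"claw":0.3}
    - {"dp":[0,0,0],"rot":[0,0,0],"claw":0.7}

```text
time_s: 24.88
eef_pos: [0.5763, 0.098, 0.0217]
tcp_rot: [[0.295, 0.956, 0.001], [0.956, -0.295, -0.0], [0.0, 0.001, -1.0]]
ft_force: [-0.6, 0.3, -0.6]
width: 0.0557
gripper_force: 0.0
```

jog_arm:
  plan:
    - {"dp":[0,0,0],"rot":[0,0,0],"claw":0.7}
    - {"dp":[0,0,0],"rot":[0,0,0],"claw":0.7}
    - {"dp":[0,0,-0.3],"rot":[0,0,0],"claw":0.7}
    - {"dp":[0,0,-0.8],"rot":[0,0,0],"claw":0.7}
    - {"dp":[0,0,-0.8],"rot":[0,0,0],"claw":0.7}

```text
time_s: 25.5
eef_pos: [0.5755, 0.098, 0.1646]
tcp_rot: [[0.295, 0.955, -0.002], [0.955, -0.295, -0.0], [-0.001, -0.001, -1.0]]
ft_force: [1.1, 0.2, -0.9]
width: 0.0596
gripper_force: 0.0
```

jog_arm:
  plan:
    - {"dp":[-0.4,-0.4,0],"rot":[0,0,-0.3],"claw":0.7}
    - {"dp":[0,0,0],"rot":[0,0,-0.07],"claw":0.7}
    - {"dp":[0,0,0],"rot":[0,0,0],"claw":0.7}
    - {"dp":[0,0,0],"rot":[0,0,0],"claw":0.7}
    - {"dp":[0,0,0],"rot":[0,0,0],"claw":0.7}

```text
time_s: 26.12
eef_pos: [0.5389, 0.0785, 0.1632]
tcp_rot: [[0.106, 0.994, -0.001], [0.994, -0.106, -0.0], [-0.0, -0.001, -1.0]]
ft_force: [-0.2, -0.3, 0.0]
width: 0.06
gripper_force: 0.0
```

```bash
python3 look.py w9 .062 .5 -.15 .65 .15;  python3 -c "
from h import *
go([.4506,.0375,.1],84.6)"
```

```text
(array([ 0.5622, -0.0419,  0.062 ]), 'inner', array([ 0.5617, -0.0479]), 'label', -6.0, 'rect', array([11.6, 16.9]), 23.2, array([371.9, 376.8]))
(array([0.574 , 0.0982, 0.062 ]), 'inner', array([0.5749, 0.0973]), 'label', -6.0, 'rect', array([11.1, 16.3]), 20.2, array([375.6, 203.8]))
t 26.18 pos [0.5388 0.0784 0.1632] yaw 83.94 q1,q6 [0.9615 7.021 ] | dp [-0.667 -1.111  0.844] rot [-0.001  0.    -0.022] | w 0.0596 F [0.2 0.7 0. ]
```

View pics/w9.png

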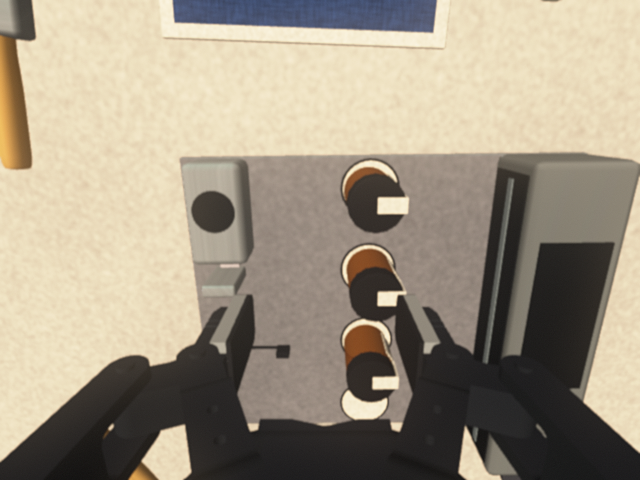

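jog_arm:
  plan:
    - {"dp":[-0.335,-0.555,0],"rot":[0,0,-0.02],"claw":0.55}
    - {"dp":[-0.335,-0.555,0],"rot":[0,0,0],"claw":0.55}
    - {"dp":[0,0,0],"rot":[0,0,0],"claw":0.55}
    - {"dp":[0,0,0],"rot":[0,0,0],"claw":0.55}
    - {"dp":[0,0,0],"rot":[0,0,0],"claw":0.55}

```text
time_s: 26.8
eef_pos: [0.4521, 0.0369, 0.1639]
tcp_rot: [[0.095, 0.996, 0.001], [0.996, -0.095, -0.0], [0.0, 0.001, -1.0]]
ft_force: [0.5, -0.2, 0.4]
width: 0.047
gripper_force: 0.0
```

```bash
python3 - <<'E'
from h import *
p,d,C=snap("wrist","w10"); go([.4506,.0371,.014],84.6)
for P in ([.4506,.0391,.051],[.4849,-.0445,.02]): print(proj(C,P))
u=proj(C,[.4506,.0391,.051])[0].astype(int);x,y=max(u[0]-85,0),max(u[1]-60,0)
cv2.imwrite("pics/c10.png",cv2.resize(p[y:y+150,x:x+200],None,fx=3,fy=3)[:,:,::-1]);print(x,y)
E
```

```text
t 26.85 pos [0.4519 0.0369 0.1638] yaw 84.57 q1,q6 [-4.1434  1.2861] | dp [ 0.001 -0.019  1.998] rot [ 0.002 -0.    -0.001] | w 0.0469 F [-0.7 -0.1  0.2]
[[324.6223 228.9856]]
[[372.5997 306.5913]]
239 168
```

View pics/c10.png

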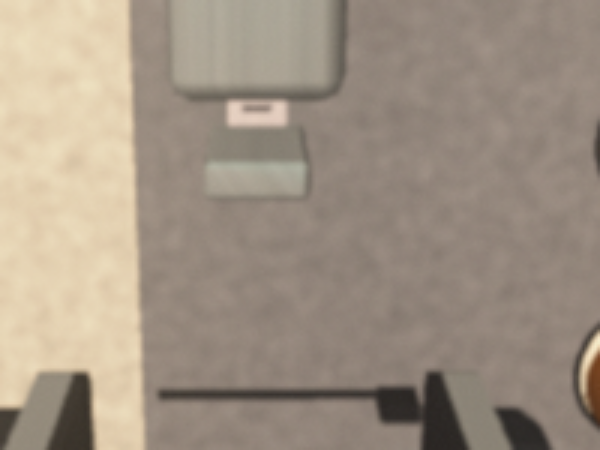

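jog_arm:
  plan:
    - {"dp":[0,0,0.6],"rot":[0,0,0],"claw":0.55}
    - {"dp":[0,0,0.6],"rot":[0,0,0],"claw":0.55}
    - {"dp":[0,0,0.45],"rot":[0,0,0],"claw":0.55}
    - {"dp":[0,-0.01,0.3],"rot":[0,0,0],"claw":0.55}
    - {"dp":[0,0,0],"rot":[0,0,0],"claw":0.55}
  grip_force: 60

```text
time_s: 27.48
eef_pos: [0.449, 0.037, 0.0159]
tcp_rot: [[0.095, 0.995, -0.004], [0.996, -0.095, 0.0], [-0.0, -0.004, -1.0]]
ft_force: [0.2, 0.3, 0.3]
width: 0.047
gripper_force: 0.0
```

jog_arm:
  plan:
    - {"dp":[0,0,0],"rot":[0,0,0],"claw":0.15}
    - {"dp":[0,0,0],"rot":[0,0,0],"claw":0.15}
    - {"dp":[0,0,0],"rot":[0,0,0],"claw":0.15}
    - {"dp":[0,0,0],"rot":[0,0,0],"claw":0.15}
    - {"dp":[0,0,0],"rot":[0,0,0],"claw":0.15}

```text
time_s: 28.1
eef_pos: [0.4519, 0.0366, 0.0185]
tcp_rot: [[0.095, 0.995, 0.004], [0.995, -0.095, -0.0], [0.0, 0.004, -1.0]]
ft_force: [4.7, 1.5, 4.5]
width: 0.0247
gripper_force: 60.2
```

```bash
python3 - <<'E'
from h import *
p,d,C=snap("wrist","w11")
st=arm.read_state();y=np.radians(-5.415);d=.08*np.array([np.sin(y),-np.cos(y)]);e=st["eef_pos"]
go([e[0]+d[0],e[1]+d[1],e[2]],84.6)
# jars still standing?
q,dd,T=snap("top","t11")
for o in lids(q,T,.062,proj(T,[[.5,-.15,.062],[.5,.15,.062],[.65,.15,.062],[.65,-.15,.062]]),lo=50): print(o[0],o[3:])
E
```

```text
t 28.15 pos [0.4519 0.0366 0.0185] yaw 84.53 q1,q6 [-4.182   1.2808] | dp [-1.067  0.001 -0.   ] rot [ 0.008 -0.001 -0.002] | w 0.0248 F [5.3 1.6 5. ]
[ 0.5601 -0.047   0.062 ] ('label', -0.8, 'rect', array([10.2, 12.6]), 20.8, array([349.5, 225.3]))
[0.5691 0.0269 0.062 ] ('label', 0.0, 'rect', array([14.8, 10.2]), 20.5, array([313.3, 221.2]))
[0.576  0.0956 0.062 ] ('label', 0.8, 'rect', array([17. , 10.3]), 19.4, array([279.7, 218.2]))
```

jog_arm:
  plan:
    - {"dp":[-0.2,0,0],"rot":[0,0,0],"claw":0.15}
    - {"dp":[-0.25,0,0],"rot":[0,0,0],"claw":0.15}
    - {"dp":[-0.25,0,0],"rot":[0,0,0],"claw":0.15}
    - {"dp":[-0.2,0,0],"rot":[0,0,0],"claw":0.15}
    - {"dp":[-0.167,0,0],"rot":[0,0,0],"claw":0.15}

```text
time_s: 28.82
eef_pos: [0.4444, -0.0428, 0.0185]
tcp_rot: [[0.097, 0.995, 0.005], [0.995, -0.097, 0.001], [0.002, 0.005, -1.0]]
ft_force: [7.5, 5.9, 4.6]
width: 0.0248
gripper_force: 60.5
```

jog_arm:
  plan:
    - {"dp":[0,0,0],"rot":[0,0,0],"claw":0.15}
    - {"dp":[0,0,0],"rot":[0,0,0],"claw":0.15}
    - {"dp":[0,0,0],"rot":[0,0,0],"claw":0.15}
    - {"dp":[0,0,0],"rot":[0,0,0],"claw":0.15}
    - {"dp":[0,0,0],"rot":[0,0,0],"claw":0.15}

```text
time_s: 29.45
eef_pos: [0.4444, -0.0423, 0.0185]
tcp_rot: [[0.097, 0.995, 0.005], [0.995, -0.097, 0.001], [0.002, 0.005, -1.0]]
ft_force: [6.6, 5.5, 4.8]
width: 0.0249
gripper_force: 60.5
```

```bash
python3 - <<'E'
from h import *
p,d,C=snap("wrist","w12"); go([.4519-.00755,.0366-.07964,.0185],84.6)
cv2.imwrite("pics/c12.png",cv2.resize(p[190:440,200:440],None,fx=2.3,fy=2.3)[:,:,::-1])
for P in([.4431,-.0406,.051],[.4849,-.0445,.02]): print(proj(C,P))
E
```

```text
t 29.5 pos [ 0.4444 -0.0423  0.0185] yaw 84.46 q1,q6 [-14.4829  -9.0796] | dp [-0.01 -0.    0.  ] rot [ 0.009 -0.003 -0.005] | w 0.0251 F [6.4 4.8 4.8]
[[325.6909 347.7342]]
[[422.5647 304.7586]]
```

View pics/c12.png

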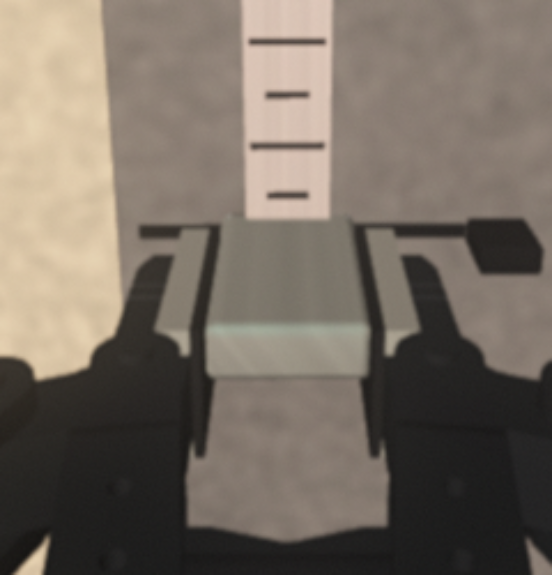

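jog_arm:
  plan:
    - {"dp":[-0.015,0,0],"rot":[0,0,0],"claw":0.15}
    - {"dp":[0,0,0],"rot":[0,0,0],"claw":0.15}
    - {"dp":[0,0,0],"rot":[0,0,0],"claw":0.15}
    - {"dp":[0,0,0],"rot":[0,0,0],"claw":0.15}
    - {"dp":[0,0,0],"rot":[0,0,0],"claw":0.15}

```text
time_s: 30.12
eef_pos: [0.4443, -0.0434, 0.0185]
tcp_rot: [[0.097, 0.995, 0.005], [0.995, -0.097, 0.001], [0.002, 0.005, -1.0]]
ft_force: [5.8, 5.8, 3.7]
width: 0.0249
gripper_force: 60.5
```

jog_arm:
  plan:
    - {"dp":[0,0,0],"rot":[0,0,0],"claw":0.15}
    - {"dp":[0,0,0],"rot":[0,0,0],"claw":0.15}
    - {"dp":[0,0,0],"rot":[0,0,0],"claw":0.15}
    - {"dp":[0,0,0],"rot":[0,0,0],"claw":0.15}
    - {"dp":[0,0,0],"rot":[0,0,0],"claw":0.15}

```text
time_s: 30.75
eef_pos: [0.4443, -0.0434, 0.0185]
tcp_rot: [[0.097, 0.995, 0.005], [0.995, -0.097, 0.001], [0.002, 0.005, -1.0]]
ft_force: [6.1, 4.7, 4.3]
width: 0.0252
gripper_force: 60.5
```

jog_arm:
  plan:
    - {"dp":[0,0,0],"rot":[0,0,0],"claw":0.15}
    - {"dp":[0,0,0],"rot":[0,0,0],"claw":0.15}
    - {"dp":[0,0,0],"rot":[0,0,0],"claw":0.15}
    - {"dp":[0,0,0],"rot":[0,0,0],"claw":0.15}
    - {"dp":[0,0,0],"rot":[0,0,0],"claw":0.15}

```text
time_s: 31.38
eef_pos: [0.4443, -0.0434, 0.0185]
tcp_rot: [[0.097, 0.995, 0.005], [0.995, -0.097, 0.001], [0.002, 0.005, -1.0]]
ft_force: [6.8, 5.0, 5.3]
width: 0.0249
gripper_force: 60.5
```

jog_arm:
  plan:
    - {"dp":[0,0,0],"rot":[0,0,0],"claw":0.15}
    - {"dp":[0,0,0],"rot":[0,0,0],"claw":0.15}
    - {"dp":[0,0,0],"rot":[0,0,0],"claw":0.15}
    - {"dp":[0,0,0],"rot":[0,0,0],"claw":0.15}
    - {"dp":[0,0,0],"rot":[0,0,0],"claw":0.15}

```text
time_s: 32.0
eef_pos: [0.4443, -0.0434, 0.0185]
tcp_rot: [[0.097, 0.995, 0.005], [0.995, -0.097, 0.001], [0.002, 0.005, -1.0]]
ft_force: [5.8, 6.4, 4.7]
width: 0.0248
gripper_force: 60.5
```

jog_arm:
  plan:
    - {"dp":[0,0,0],"rot":[0,0,0],"claw":0.15}
    - {"dp":[0,0,0],"rot":[0,0,0],"claw":0.15}
    - {"dp":[0,0,0],"rot":[0,0,0],"claw":0.15}
    - {"dp":[0,0,0],"rot":[0,0,0],"claw":0.15}
    - {"dp":[0,0,0],"rot":[0,0,0],"claw":0.15}

```text
time_s: 32.62
eef_pos: [0.4443, -0.0434, 0.0185]
tcp_rot: [[0.097, 0.995, 0.005], [0.995, -0.097, 0.001], [0.002, 0.005, -1.0]]
ft_force: [6.3, 5.2, 4.6]
width: 0.0249
gripper_force: 60.5
```

```bash
python3 - <<'E'
from h import *
p,d,C=snap("wrist","w13"); go([.4519-.00755,.0366-.07964,.0185],84.6)
g=cv2.cvtColor(p,cv2.COLOR_RGB2GRAY)
print(g[270:360:3,325]); print(proj(C,[[.4431,-.0406-.005,.051],[.4431,-.0406,.051],[.4431,-.0406+.005,.051]]))
for o in lids(p,C,.062,None): print(o[0],o[3:])
q,dd,T=snap("top","t13")
for o in lids(q,T,.062,proj(T,[[.5,-.15,.062],[.5,.15,.062],[.65,.15,.062],[.65,-.15,.062]]),lo=50): print(o[0],o[3:])
E
```

```text
t 32.67 pos [ 0.4443 -0.0434  0.0185] yaw 84.46 q1,q6 [-14.6278  -9.2249] | dp [ 0.005 -0.     0.   ] rot [ 0.009 -0.003 -0.005] | w 0.0251 F [6.7 5.6 4.8]
[200 133 142 199 197 151 118 117 117 116 116 116 115 115 115 115 115 116
 116 115 131 158 155 152 151 149 149 148 113 123]
[[327.0208 357.1911]
 [325.6692 345.0256]
 [324.2852 332.5695]]
[ 0.5618 -0.0484  0.062 ] ('label', -0.8, 'rect', array([10.2, 12.7]), 20.1, array([350.2, 224.5]))
[0.5706 0.0257 0.062 ] ('label', -9.2, 'rect', array([11.1, 15.2]), 19.9, array([313.9, 220.5]))
[0.5753 0.0958 0.062 ] ('label', 0.8, 'rect', array([14.9, 10.3]), 19.8, array([279.6, 218.5]))
```

```bash
python3 - <<'E'
from h import *
for f in("w11","w12","w13"):
    g=cv2.cvtColor(np.load(f+".npz")["p"],7).astype(int); print(f,g[322:364,325])
E
```

```text
w11 [123 123 123 123 124 123 124 127 137 151 161 169 170 168 166 163 162 163
 162 161 162 161 159 160 160 159 159 159 158 159 149 134 122 126 133 133
 132 131 131 131 130 131]
w12 [115 116 116 115 115 114 115 121 130 142 154 158 158 157 156 152 151 150
 152 150 152 151 150 149 150 149 148 148 149 147 138 122 113 120 122 122
 124 121 125 125 124 127]
w13 [115 115 116 115 116 115 115 120 131 144 154 158 158 159 155 154 153 152
 152 150 151 150 150 149 149 150 149 148 149 148 137 121 113 120 123 123
 124 123 124 127 127 127]
```

jog_arm:
  plan:
    - {"dp":[0.2,0,0],"rot":[0,0,0],"claw":0.15}
    - {"dp":[0.25,0,0],"rot":[0,0,0],"claw":0.15}
    - {"dp":[0.25,0,0],"rot":[0,0,0],"claw":0.15}
    - {"dp":[0.25,0,0],"rot":[0,0,0],"claw":0.15}
    - {"dp":[0.12,0,0],"rot":[0,0,0],"claw":0.15}

```text
time_s: 33.35
eef_pos: [0.4519, 0.0366, 0.0185]
tcp_rot: [[0.095, 0.996, 0.005], [0.996, -0.095, -0.0], [0.0, 0.005, -1.0]]
ft_force: [5.5, 1.8, 4.3]
width: 0.0251
gripper_force: 60.5
```

jog_arm:
  plan:
    - {"dp":[0,0,0],"rot":[0,0,0],"claw":0.15}
    - {"dp":[0,0,0],"rot":[0,0,0],"claw":0.55}
    - {"dp":[0,0,0],"rot":[0,0,0],"claw":0.55}
    - {"dp":[0,0,0],"rot":[0,0,0],"claw":0.55}
    - {"dp":[0,0,0],"rot":[0,0,0],"claw":0.55}

```text
time_s: 33.98
eef_pos: [0.4491, 0.0356, 0.0173]
tcp_rot: [[0.095, 0.995, -0.001], [0.995, -0.095, -0.0], [-0.0, -0.001, -1.0]]
ft_force: [0.1, 0.4, 0.9]
width: 0.0469
gripper_force: 0.0
```

jog_arm:
  plan:
    - {"dp":[0,0,-0.3],"rot":[0,0,0],"claw":0.55}
    - {"dp":[0,0,-0.7],"rot":[0,0,0],"claw":0.55}
    - {"dp":[0,0,-0.7],"rot":[0,0,0],"claw":0.55}
    - {"dp":[0,0,-0.25],"rot":[0,0,0],"claw":0.55}
    - {"dp":[0,0,0],"rot":[0,0,0],"claw":0.55}

```text
time_s: 34.6
eef_pos: [0.4506, 0.0357, 0.1651]
tcp_rot: [[0.095, 0.995, 0.004], [0.995, -0.095, -0.0], [-0.0, 0.004, -1.0]]
ft_force: [-0.3, -0.2, -0.9]
width: 0.0469
gripper_force: 0.0
```

jog_arm:
  plan:
    - {"dp":[0,0,0],"rot":[0,0,0],"claw":0.55}
    - {"dp":[0,0,0],"rot":[0,0,0],"claw":0.55}
    - {"dp":[0,0,0],"rot":[0,0,0],"claw":0.55}
    - {"dp":[0,0,0],"rot":[0,0,0],"claw":0.7}
    - {"dp":[0,0,0],"rot":[0,0,0],"claw":0.7}

```text
time_s: 35.22
eef_pos: [0.4497, 0.0358, 0.1636]
tcp_rot: [[0.095, 0.995, -0.0], [0.995, -0.095, -0.0], [-0.0, -0.0, -1.0]]
ft_force: [0.3, 0.0, -0.5]
width: 0.0597
gripper_force: 0.0
```

```bash
python3 - <<'E'
from h import *
p,d,C=snap("wrist","w14"); go([.5625,-.0462,.16],84.6)
u=proj(C,[.4506,.0391,.051])[0];print(u)
g=lambda f:cv2.cvtColor(np.load(f+".npz")["p"],7).astype(int)
print(g("w14")[205:240,324]);print(g("w10")[205:240,324])
for o in lids(p,C,.062,None): print(o)
# tray rings, top camera
q,dd,T=snap("top","t14")
for c,s in blobs((q.min(2)>140),150,600): print(c.round(1),s[4],plane(T,c,.005)[0])
E
```

```text
t 35.27 pos [0.4497 0.0358 0.1637] yaw 84.54 q1,q6 [-4.2985  1.1633] | dp [-0.945  1.601  0.048] rot [-0.     0.    -0.002] | w 0.0596 F [-0.1 -0.4  0.3]
[327.9432 227.3595]
[207 209 203 181 145 126 127 126 127 127 128 127 128 128 133 150 167 170
 169 168 165 164 162 159 157 154 139 120 117 129 134 135 135 134 135]
[177 206 211 209 187 155 130 127 126 127 125 128 126 126 126 127 137 155
 169 169 167 165 165 163 163 164 160 153 136 126 130 135 138 138 139]
(array([ 0.5592, -0.0435,  0.062 ]), 'inner', array([ 0.5622, -0.0471]), 'label', -5.4, 'rect', array([11.2, 14. ]), 23.4, array([480.9, 322.7]))
(array([0.5674, 0.0284, 0.062 ]), 'inner', array([0.571 , 0.0271]), 'label', -5.4, 'rect', array([10.9, 13.7]), 22.3, array([496.3, 231.2]))
(array([0.5719, 0.0974, 0.062 ]), 'inner', array([0.5753, 0.0972]), 'label', -5.5, 'rect', array([10.4, 14. ]), 21.6, array([508.5, 127.7]))
[501.4 217. ] 309 [ 0.5894 -0.3792  0.005 ]
[464.6 220.1] 307 [ 0.5831 -0.299   0.005 ]
[381.1 232. ] 312 [ 0.5577 -0.1175  0.005 ]
[507.3 253.5] 326 [ 0.5092 -0.3855  0.005 ]
[469.9 256.5] 326 [ 0.5032 -0.3053  0.005 ]
```

jog_arm:
  plan:
    - {"dp":[-0.315,0.534,0],"rot":[0,0,0],"claw":0.75}
    - {"dp":[-0.315,0.534,0],"rot":[0,0,0],"claw":0.75}
    - {"dp":[-0.315,0.534,0],"rot":[0,0,0],"claw":0.75}
    - {"dp":[0,0,0],"rot":[0,0,0],"claw":0.75}
    - {"dp":[0,0,0.5],"rot":[0,0,0],"claw":0.75}
  grip_force: 40

```text
time_s: 35.95
eef_pos: [0.5649, -0.0467, 0.1281]
tcp_rot: [[0.096, 0.995, 0.006], [0.995, -0.096, -0.001], [-0.0, 0.006, -1.0]]
ft_force: [0.6, 0.7, -0.8]
width: 0.064
gripper_force: 0.0
```

jog_arm:
  plan:
    - {"dp":[0,0,0.6],"rot":[0,0,0],"claw":0.75}
    - {"dp":[0,0,0.5],"rot":[0,0,0],"claw":0.75}
    - {"dp":[0,0,0.28],"rot":[0,0,0],"claw":0.75}
    - {"dp":[0,0,0],"rot":[0,0,0],"claw":0.75}
    - {"dp":[0,0,0],"rot":[0,0,0],"claw":0.3}

```text
time_s: 36.58
eef_pos: [0.563, -0.046, 0.0238]
tcp_rot: [[0.095, 0.995, 0.001], [0.995, -0.095, -0.0], [-0.0, 0.001, -1.0]]
ft_force: [-1.0, 0.6, 0.1]
width: 0.047
gripper_force: 0.0
```

jog_arm:
  plan:
    - {"dp":[0,0,0],"rot":[0,0,0],"claw":0.3}
    - {"dp":[0,0,0],"rot":[0,0,0],"claw":0.3}
    - {"dp":[0,0,0],"rot":[0,0,0],"claw":0.3}
    - {"dp":[0,0,0],"rot":[0,0,0],"claw":0.3}
    - {"dp":[0,0,0],"rot":[0,0,0],"claw":0.3}

```text
time_s: 37.2
eef_pos: [0.5635, -0.0463, 0.0242]
tcp_rot: [[0.095, 0.995, 0.002], [0.995, -0.095, -0.0], [-0.0, 0.003, -1.0]]
ft_force: [-0.7, 0.5, 6.2]
width: 0.0393
gripper_force: 40.6
```

jog_arm:
  plan:
    - {"dp":[0,0,-0.3],"rot":[0,0,0],"claw":0.3}
    - {"dp":[0,0,-0.6],"rot":[0,0,0],"claw":0.3}
    - {"dp":[0,0,-0.6],"rot":[0,0,0],"claw":0.3}
    - {"dp":[0,0,0],"rot":[0,0,0],"claw":0.3}
    - {"dp":[0,0,0],"rot":[0,0,0],"claw":0.3}

```text
time_s: 37.83
eef_pos: [0.5618, -0.0461, 0.1348]
tcp_rot: [[0.095, 0.995, -0.001], [0.995, -0.095, 0.0], [0.0, -0.001, -1.0]]
ft_force: [-0.4, 0.5, -0.6]
width: 0.0391
gripper_force: 40.5
```

```bash
python3 -c "
from h import *
go([.5894,-.379,.0207],84.6)"
```

```text
t 37.83 pos [ 0.5618 -0.0461  0.1348] yaw 84.54 q1,q6 [-11.7573  -6.2953] | dp [-4.384  0.791  1.52 ] rot [-0.002 -0.    -0.002] | w 0.0391 F [-0.4  0.5 -0.6]
```

jog_arm:
  plan:
    - {"dp":[-0.73,0.132,0],"rot":[0,0,0],"claw":0.3}
    - {"dp":[-0.73,0.132,0],"rot":[0,0,0],"claw":0.3}
    - {"dp":[-0.73,0.132,0],"rot":[0,0,0],"claw":0.3}
    - {"dp":[-0.73,0.132,0],"rot":[0,0,0],"claw":0.3}
    - {"dp":[-0.73,0.132,0],"rot":[0,0,0],"claw":0.3}

```text
time_s: 38.45
eef_pos: [0.5847, -0.3245, 0.1327]
tcp_rot: [[0.095, 0.995, -0.003], [0.995, -0.095, 0.003], [0.002, -0.004, -1.0]]
ft_force: [0.5, -0.4, -0.9]
width: 0.0389
gripper_force: 40.5
```

jog_arm:
  plan:
    - {"dp":[-0.73,0.132,0],"rot":[0,0,0],"claw":0.3}
    - {"dp":[0,0,0],"rot":[0,0,0],"claw":0.3}
    - {"dp":[0,0,0.6],"rot":[0,0,0],"claw":0.3}
    - {"dp":[0,0,0.5],"rot":[0,0,0],"claw":0.3}
    - {"dp":[0,0,0.15],"rot":[0,0,0],"claw":0.3}

```text
time_s: 39.08
eef_pos: [0.5878, -0.3758, 0.0371]
tcp_rot: [[0.095, 0.995, -0.007], [0.995, -0.095, 0.006], [0.005, -0.008, -1.0]]
ft_force: [-1.1, -0.2, -1.5]
width: 0.0391
gripper_force: 40.5
```

jog_arm:
  plan:
    - {"dp":[0,0,0],"rot":[0,0,0],"claw":0.3}
    - {"dp":[0,0,0],"rot":[0,0,0],"claw":0.3}
    - {"dp":[0,0,0],"rot":[0,0,0],"claw":0.3}
    - {"dp":[0,0,0],"rot":[0,0,0],"claw":0.3}
    - {"dp":[0,0,0],"rot":[0,0,0],"claw":0.3}

```text
time_s: 39.7
eef_pos: [0.5907, -0.3791, 0.0422]
tcp_rot: [[0.095, 0.995, 0.001], [0.995, -0.095, -0.001], [-0.001, 0.001, -1.0]]
ft_force: [0.8, 1.6, -0.7]
width: 0.0393
gripper_force: 40.5
```

```bash
python3 - <<'E'
from h import *
p,d,C=snap("wrist","w15"); go([.5894,-.379,.024],84.6)
for c,s in blobs((p.min(2)>150),400,4500): print(c.round(1),s,plane(C,c,.005)[0])
E
```

```text
t 39.75 pos [ 0.5906 -0.379   0.042 ] yaw 84.54 q1,q6 [-38.3636 -32.9007] | dp [-0.002 -0.016  0.24 ] rot [ 0.001  0.001 -0.002] | w 0.0393 F [ 0.4  0.9 -0.6]
[320.6 249.2] [ 281  230   84   54 1881] [ 0.5881 -0.3654  0.005 ]
[354.5 364.3] [ 326  350   58   29 1610] [ 0.6008 -0.4378  0.005 ]
[330. 410.] [ 264  386  123   39 2097] [ 0.5836 -0.4692  0.005 ]
[186.6 455.6] [ 154  420   54   60 1449] [ 0.4892 -0.4964  0.005 ]
[462.4 455.5] [ 442  420   53   60 1452] [ 0.6645 -0.513   0.005 ]
```

jog_arm:
  plan:
    - {"dp":[0,-0.015,0.12],"rot":[0,0,0],"claw":0.3}
    - {"dp":[0,0,0.12],"rot":[0,0,0],"claw":0.3}
    - {"dp":[0,0,0],"rot":[0,0,0],"claw":0.3}
    - {"dp":[0,0,0],"rot":[0,0,0],"claw":0.3}
    - {"dp":[0,0,0],"rot":[0,0,0],"claw":0.7}

```text
time_s: 40.38
eef_pos: [0.5893, -0.3787, 0.0232]
tcp_rot: [[0.095, 0.995, -0.0], [0.995, -0.095, 0.0], [0.0, -0.0, -1.0]]
ft_force: [0.8, 0.3, -0.0]
width: 0.0559
gripper_force: 0.0
```

jog_arm:
  plan:
    - {"dp":[0,0,0],"rot":[0,0,0],"claw":0.7}
    - {"dp":[0,0,0],"rot":[0,0,0],"claw":0.7}
    - {"dp":[0,0,-0.3],"rot":[0,0,0],"claw":0.7}
    - {"dp":[0,0,-0.8],"rot":[0,0,0],"claw":0.7}
    - {"dp":[0,0,-0.8],"rot":[0,0,0],"claw":0.7}

```text
time_s: 41.0
eef_pos: [0.5891, -0.3786, 0.1671]
tcp_rot: [[0.095, 0.995, -0.001], [0.995, -0.095, 0.001], [0.001, -0.001, -1.0]]
ft_force: [1.0, -0.5, -0.3]
width: 0.0592
gripper_force: 0.0
```

jog_arm:
  plan:
    - {"dp":[0,0,0],"rot":[0,0,0],"claw":0.7}
    - {"dp":[0,0,0],"rot":[0,0,0],"claw":0.7}
    - {"dp":[0,0,0],"rot":[0,0,0],"claw":0.7}
    - {"dp":[0,0,0],"rot":[0,0,0],"claw":0.7}
    - {"dp":[0,0,0],"rot":[0,0,0],"claw":0.7}

```text
time_s: 41.62
eef_pos: [0.589, -0.3786, 0.1649]
tcp_rot: [[0.095, 0.995, -0.001], [0.995, -0.095, 0.001], [0.001, -0.002, -1.0]]
ft_force: [0.0, 0.1, -0.4]
width: 0.0601
gripper_force: 0.0
```

```bash
python3 - <<'E'
from h import *
p,d,C=snap("wrist","w16"); go([.571,.0272,.16],84.6)
for c,s in blobs((p.min(2)>150),400,4500): print(c.round(1),s,plane(C,c,.005)[0])
for o in lids(p,C,.061,None): print(o)
E
```

```text
t 41.67 pos [ 0.5892 -0.3787  0.1652] yaw 84.54 q1,q6 [-38.4134 -32.9524] | dp [ 5.364 -0.756  0.074] rot [-0.002 -0.001 -0.002] | w 0.0598 F [-0.3 -0.3 -0.4]
[308.  116.2] [ 280   87   57   60 2667] [ 0.5816 -0.2968  0.005 ]
[209.  134.4] [ 182  106   56   58 2533] [ 0.5015 -0.303   0.005 ]
[233.9 229.7] [ 209  205   51   50 1997] [ 0.5078 -0.3832  0.005 ]
[340.3 237. ] [326 229  29  16 425] [ 0.5987 -0.3984  0.005 ]
[166.2 457.4] [ 134  426   56   54 1990] [ 0.3918 -0.6288  0.005 ]
(array([ 0.587, -0.378,  0.061]), 'inner', array([ 0.588 , -0.3792]), 'label', -5.4, 'rect', array([11.1, 16.3]), 20.6, array([324.5, 235. ]))
```

View pics/w16.png

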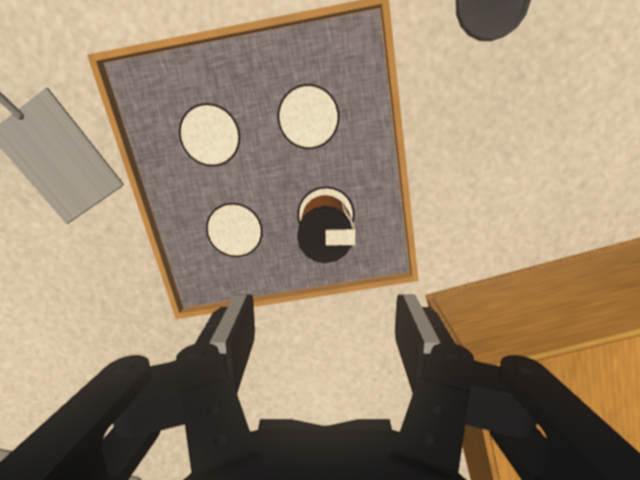

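jog_arm:
  plan:
    - {"dp":[0.766,-0.108,0],"rot":[0,0,0],"claw":0.75}
    - {"dp":[0.766,-0.108,0],"rot":[0,0,0],"claw":0.75}
    - {"dp":[0.766,-0.108,0],"rot":[0,0,0],"claw":0.75}
    - {"dp":[0.766,-0.108,0],"rot":[0,0,0],"claw":0.75}
    - {"dp":[0.766,-0.108,0],"rot":[0,0,0],"claw":0.75}

```text
time_s: 42.3
eef_pos: [0.5762, -0.0872, 0.1661]
tcp_rot: [[0.096, 0.995, 0.001], [0.995, -0.096, -0.0], [0.0, 0.001, -1.0]]
ft_force: [-0.3, 0.9, 0.2]
width: 0.0641
gripper_force: 0.0
```

jog_arm:
  plan:
    - {"dp":[0.766,-0.108,0],"rot":[0,0,0],"claw":0.75}
    - {"dp":[0.766,-0.108,0],"rot":[0,0,0],"claw":0.75}
    - {"dp":[0,0,0],"rot":[0,0,0],"claw":0.75}
    - {"dp":[0,0,0],"rot":[0,0,0],"claw":0.75}
    - {"dp":[0,0,0],"rot":[0,0,0],"claw":0.75}

```text
time_s: 42.92
eef_pos: [0.5714, 0.0255, 0.166]
tcp_rot: [[0.097, 0.995, 0.0], [0.995, -0.097, -0.001], [-0.001, 0.0, -1.0]]
ft_force: [-0.8, 0.5, -0.2]
width: 0.0638
gripper_force: 0.0
```

```bash
python3 look.py w17 .062 .5 -.12 .65 .14;  python3 -c "
from h import *
go([.571,.0275,.022],84.6)"
```

```text
(array([ 0.5022, -0.0376,  0.062 ]), 'inner', array([ 0.4898, -0.0255]), 'label', -37.5, 'rect', array([30.5, 34.6]), 21.3, array([244.9, 322. ]))
(array([0.5706, 0.0289, 0.062 ]), 'inner', array([0.5707, 0.0269]), 'label', -5.5, 'rect', array([11.1, 17. ]), 20.1, array([325.5, 230.9]))
(array([0.5744, 0.097 , 0.062 ]), 'inner', array([0.5749, 0.0973]), 'label', -5.5, 'rect', array([11.8, 16.9]), 19.2, array([321.3, 130.1]))
t 42.98 pos [0.5714 0.0255 0.1659] yaw 84.43 q1,q6 [-4.3986  1.1803] | dp [ 0.027 -0.008  1.919] rot [-0.     0.001 -0.006] | w 0.0645 F [-0.2 -0.2  0.7]
```

jog_arm:
  plan:
    - {"dp":[0.03,0,0.5],"rot":[0,0,0],"claw":0.75}
    - {"dp":[0,0,0.6],"rot":[0,0,0],"claw":0.75}
    - {"dp":[0,0,0.5],"rot":[0,0,0],"claw":0.75}
    - {"dp":[0,0,0.3],"rot":[0,0,0],"claw":0.75}
    - {"dp":[0,0,0],"rot":[0,0,0],"claw":0.75}

```text
time_s: 43.6
eef_pos: [0.57, 0.028, 0.0217]
tcp_rot: [[0.097, 0.995, -0.005], [0.995, -0.097, 0.0], [-0.0, -0.004, -1.0]]
ft_force: [-0.4, 0.2, -0.0]
width: 0.0642
gripper_force: 0.0
```

jog_arm:
  plan:
    - {"dp":[0,0,0],"rot":[0,0,0],"claw":0.3}
    - {"dp":[0,0,0],"rot":[0,0,0],"claw":0.3}
    - {"dp":[0,0,0],"rot":[0,0,0],"claw":0.3}
    - {"dp":[0,0,0],"rot":[0,0,0],"claw":0.3}
    - {"dp":[0,0,0],"rot":[0,0,0],"claw":0.3}

```text
time_s: 44.22
eef_pos: [0.5726, 0.0288, 0.0249]
tcp_rot: [[0.095, 0.995, 0.003], [0.995, -0.095, -0.001], [-0.001, 0.003, -1.0]]
ft_force: [0.5, -1.5, 6.1]
width: 0.0394
gripper_force: 40.6
```

jog_arm:
  plan:
    - {"dp":[0,0,-0.3],"rot":[0,0,0],"claw":0.3}
    - {"dp":[0,0,-0.6],"rot":[0,0,0],"claw":0.3}
    - {"dp":[0,0,-0.6],"rot":[0,0,0],"claw":0.3}
    - {"dp":[0,0,0],"rot":[0,0,0],"claw":0.3}
    - {"dp":[0,0,0],"rot":[0,0,0],"claw":0.3}

```text
time_s: 44.85
eef_pos: [0.5704, 0.0294, 0.1353]
tcp_rot: [[0.095, 0.995, -0.002], [0.995, -0.095, 0.0], [-0.0, -0.002, -1.0]]
ft_force: [-0.6, 0.2, -0.9]
width: 0.039
gripper_force: 40.6
```

```bash
python3 -c "
from h import *
go([.5092,-.3845,.0407],84.6)"
```

```text
t 44.85 pos [0.5704 0.0294 0.1353] yaw 84.55 q1,q6 [-4.0285  1.4196] | dp [-5.571 -0.286  1.262] rot [-0.003  0.    -0.002] | w 0.039 F [-0.6  0.2 -0.9]
```

jog_arm:
  plan:
    - {"dp":[-0.796,-0.041,0],"rot":[0,0,0],"claw":0.3}
    - {"dp":[-0.796,-0.041,0],"rot":[0,0,0],"claw":0.3}
    - {"dp":[-0.796,-0.041,0],"rot":[0,0,0],"claw":0.3}
    - {"dp":[-0.796,-0.041,0],"rot":[0,0,0],"claw":0.3}
    - {"dp":[-0.796,-0.041,0],"rot":[0,0,0],"claw":0.3}

```text
time_s: 45.48
eef_pos: [0.526, -0.2674, 0.1337]
tcp_rot: [[0.095, 0.995, -0.003], [0.995, -0.095, 0.003], [0.002, -0.004, -1.0]]
ft_force: [0.9, -0.2, -0.6]
width: 0.0395
gripper_force: 40.6
```

jog_arm:
  plan:
    - {"dp":[-0.796,-0.041,0],"rot":[0,0,0],"claw":0.3}
    - {"dp":[-0.796,-0.041,0],"rot":[0,0,0],"claw":0.3}
    - {"dp":[0,0,0],"rot":[0,0,0],"claw":0.3}
    - {"dp":[0,0,0.6],"rot":[0,0,0],"claw":0.3}
    - {"dp":[0,0,0.6],"rot":[0,0,0],"claw":0.3}

```text
time_s: 46.1
eef_pos: [0.5095, -0.3831, 0.0438]
tcp_rot: [[0.095, 0.995, -0.001], [0.995, -0.095, 0.002], [0.002, -0.002, -1.0]]
ft_force: [0.2, 0.3, -1.4]
width: 0.0394
gripper_force: 40.6
```

jog_arm:
  plan:
    - {"dp":[0,0,0],"rot":[0,0,0],"claw":0.3}
    - {"dp":[0,0,0],"rot":[0,0,0],"claw":0.3}
    - {"dp":[0,0,0],"rot":[0,0,0],"claw":0.3}
    - {"dp":[0,0,0],"rot":[0,0,0],"claw":0.3}
    - {"dp":[0,0,0],"rot":[0,0,0],"claw":0.3}

```text
time_s: 46.72
eef_pos: [0.5106, -0.385, 0.0471]
tcp_rot: [[0.095, 0.995, 0.001], [0.995, -0.095, -0.001], [-0.001, 0.001, -1.0]]
ft_force: [-0.2, -0.1, -0.9]
width: 0.0391
gripper_force: 40.7
```

```bash
python3 -c "
from h import *
go([.5088,-.3845,.0243],84.6)"
```

```text
t 46.73 pos [ 0.5106 -0.385   0.0471] yaw 84.55 q1,q6 [-43.2499 -37.7948] | dp [ 0.005 -0.025  0.304] rot [ 0.003  0.002 -0.002] | w 0.0391 F [-0.2 -0.1 -0.9]
```

jog_arm:
  plan:
    - {"dp":[0,-0.02,0.15],"rot":[0,0,0],"claw":0.3}
    - {"dp":[0,0,0.15],"rot":[0,0,0],"claw":0.3}
    - {"dp":[0,0,0],"rot":[0,0,0],"claw":0.3}
    - {"dp":[0,0,0],"rot":[0,0,0],"claw":0.3}
    - {"dp":[0,0,0],"rot":[0,0,0],"claw":0.7}

```text
time_s: 47.35
eef_pos: [0.5086, -0.3845, 0.0231]
tcp_rot: [[0.095, 0.995, -0.0], [0.995, -0.095, 0.0], [0.0, -0.0, -1.0]]
ft_force: [-0.2, 0.1, -0.3]
width: 0.0558
gripper_force: 0.0
```

jog_arm:
  plan:
    - {"dp":[0,0,0],"rot":[0,0,0],"claw":0.7}
    - {"dp":[0,0,0],"rot":[0,0,0],"claw":0.7}
    - {"dp":[0,0,-0.3],"rot":[0,0,0],"claw":0.7}
    - {"dp":[0,0,-0.8],"rot":[0,0,0],"claw":0.7}
    - {"dp":[0,0,-0.8],"rot":[0,0,0],"claw":0.7}

```text
time_s: 47.98
eef_pos: [0.5084, -0.3844, 0.167]
tcp_rot: [[0.095, 0.995, -0.001], [0.995, -0.095, 0.001], [0.001, -0.001, -1.0]]
ft_force: [1.2, -0.9, 0.9]
width: 0.0598
gripper_force: 0.0
```

jog_arm:
  plan:
    - {"dp":[0.81,0.034,0],"rot":[0,0,0],"claw":0.75}
    - {"dp":[0.81,0.034,0],"rot":[0,0,0],"claw":0.75}
    - {"dp":[0.81,0.034,0],"rot":[0,0,0],"claw":0.75}
    - {"dp":[0.81,0.034,0],"rot":[0,0,0],"claw":0.75}
    - {"dp":[0.81,0.034,0],"rot":[0,0,0],"claw":0.75}

```text
time_s: 48.6
eef_pos: [0.5504, -0.0816, 0.1663]
tcp_rot: [[0.095, 0.995, 0.001], [0.995, -0.095, -0.0], [-0.0, 0.001, -1.0]]
ft_force: [0.6, 0.1, -0.4]
width: 0.0637
gripper_force: 0.0
```

jog_arm:
  plan:
    - {"dp":[0.81,0.034,0],"rot":[0,0,0],"claw":0.75}
    - {"dp":[0.81,0.034,0],"rot":[0,0,0],"claw":0.75}
    - {"dp":[0.81,0.034,0],"rot":[0,0,0],"claw":0.75}
    - {"dp":[0,0,0],"rot":[0,0,0],"claw":0.75}
    - {"dp":[0,0,0],"rot":[0,0,0],"claw":0.75}

```text
time_s: 49.22
eef_pos: [0.575, 0.097, 0.1659]
tcp_rot: [[0.094, 0.996, -0.0], [0.996, -0.094, -0.001], [-0.001, -0.0, -1.0]]
ft_force: [0.5, -0.1, -0.3]
width: 0.0641
gripper_force: 0.0
```

```bash
python3 look.py w18 .062 .53 .05 .65 .16;  python3 - <<'E'
from h import *
go([.5752,.0977,.022],84.6)
q,dd,T=snap("top","t18")
for o in lids(q,T,.061,proj(T,[[.45,-.45,.061],[.45,-.25,.061],[.65,-.25,.061],[.65,-.45,.061]]),lo=50): print(o[0],o[3:])
E
```

```text
(array([0.5748, 0.0985, 0.062 ]), 'inner', array([0.5748, 0.0968]), 'label', -5.4, 'rect', array([11.1, 17. ]), 20.5, array([326.8, 233.4]))
t 49.27 pos [0.575  0.0963 0.1659] yaw 84.52 q1,q6 [2.7029 8.1984] | dp [0.021 0.002 1.919] rot [-0.001  0.002 -0.003] | w 0.0642 F [ 0.6  0.2 -0.9]
[ 0.5068 -0.3861  0.061 ] ('label', -4.8, 'rect', array([10. , 14.7]), 20.2, array([518.4, 250.3]))
[ 0.5873 -0.3799  0.061 ] ('label', -4.7, 'rect', array([10.2, 14.9]), 20.7, array([512. , 211.5]))
```

Both archived jars stand in place; now the third.

jog_arm:
  plan:
    - {"dp":[0.015,0,0.5],"rot":[0,0,0],"claw":0.75}
    - {"dp":[0,0,0.6],"rot":[0,0,0],"claw":0.75}
    - {"dp":[0,0,0.5],"rot":[0,0,0],"claw":0.75}
    - {"dp":[0,0,0.3],"rot":[0,0,0],"claw":0.75}
    - {"dp":[0,0,0],"rot":[0,0,0],"claw":0.75}

```text
time_s: 49.95
eef_pos: [0.5738, 0.0965, 0.0219]
tcp_rot: [[0.098, 0.995, -0.005], [0.995, -0.098, -0.001], [-0.001, -0.004, -1.0]]
ft_force: [0.4, -0.1, -0.2]
width: 0.064
gripper_force: 0.0
```

jog_arm:
  plan:
    - {"dp":[0,0,0],"rot":[0,0,0],"claw":0.3}
    - {"dp":[0,0,0],"rot":[0,0,0],"claw":0.3}
    - {"dp":[0,0,0],"rot":[0,0,0],"claw":0.3}
    - {"dp":[0,0,0],"rot":[0,0,0],"claw":0.3}
    - {"dp":[0,0,0],"rot":[0,0,0],"claw":0.3}

```text
time_s: 50.58
eef_pos: [0.5766, 0.098, 0.025]
tcp_rot: [[0.095, 0.996, 0.003], [0.996, -0.095, -0.001], [-0.0, 0.003, -1.0]]
ft_force: [-0.5, -1.6, 7.3]
width: 0.039
gripper_force: 40.4
```

jog_arm:
  plan:
    - {"dp":[0,0,-0.3],"rot":[0,0,0],"claw":0.3}
    - {"dp":[0,0,-0.6],"rot":[0,0,0],"claw":0.3}
    - {"dp":[0,0,-0.6],"rot":[0,0,0],"claw":0.3}
    - {"dp":[0,0,0],"rot":[0,0,0],"claw":0.3}
    - {"dp":[0,0,0],"rot":[0,0,0],"claw":0.3}

```text
time_s: 51.2
eef_pos: [0.5744, 0.0985, 0.1354]
tcp_rot: [[0.095, 0.995, -0.001], [0.995, -0.095, -0.0], [-0.0, -0.001, -1.0]]
ft_force: [0.4, 0.1, -0.9]
width: 0.0392
gripper_force: 40.5
```

```bash
python3 -c "
from h import *
go([.5827,-.298,.0243],84.6)"
```

```text
t 51.2 pos [0.5744 0.0985 0.1354] yaw 84.55 q1,q6 [2.8887 8.335 ] | dp [-5.252  0.614  1.482] rot [-0.003  0.    -0.002] | w 0.0392 F [ 0.4  0.1 -0.9]
```

jog_arm:
  plan:
    - {"dp":[-0.75,0.088,0],"rot":[0,0,0],"claw":0.3}
    - {"dp":[-0.75,0.088,0],"rot":[0,0,0],"claw":0.3}
    - {"dp":[-0.75,0.088,0],"rot":[0,0,0],"claw":0.3}
    - {"dp":[-0.75,0.088,0],"rot":[0,0,0],"claw":0.3}
    - {"dp":[-0.75,0.088,0],"rot":[0,0,0],"claw":0.3}

```text
time_s: 51.82
eef_pos: [0.58, -0.1858, 0.1337]
tcp_rot: [[0.095, 0.995, -0.004], [0.995, -0.095, 0.002], [0.002, -0.004, -1.0]]
ft_force: [1.0, -0.2, -0.8]
width: 0.0394
gripper_force: 40.5
```

jog_arm:
  plan:
    - {"dp":[-0.75,0.088,0],"rot":[0,0,0],"claw":0.3}
    - {"dp":[-0.75,0.088,0],"rot":[0,0,0],"claw":0.3}
    - {"dp":[0,0,0],"rot":[0,0,0],"claw":0.3}
    - {"dp":[0,0,0.6],"rot":[0,0,0],"claw":0.3}
    - {"dp":[0,0,0.6],"rot":[0,0,0],"claw":0.3}

```text
time_s: 52.45
eef_pos: [0.583, -0.2966, 0.0438]
tcp_rot: [[0.095, 0.995, -0.002], [0.995, -0.095, 0.002], [0.002, -0.002, -1.0]]
ft_force: [0.2, -0.4, -0.0]
width: 0.039
gripper_force: 40.5
```

jog_arm:
  plan:
    - {"dp":[0,0,0],"rot":[0,0,0],"claw":0.3}
    - {"dp":[0,0,0],"rot":[0,0,0],"claw":0.3}
    - {"dp":[0,0,0],"rot":[0,0,0],"claw":0.3}
    - {"dp":[0,0,0],"rot":[0,0,0],"claw":0.3}
    - {"dp":[0,0,0],"rot":[0,0,0],"claw":0.3}

```text
time_s: 53.08
eef_pos: [0.5843, -0.2982, 0.0471]
tcp_rot: [[0.095, 0.995, 0.001], [0.995, -0.095, -0.001], [-0.001, 0.002, -1.0]]
ft_force: [0.7, -0.5, -0.6]
width: 0.039
gripper_force: 40.6
```

```bash
python3 -c "
from h import *
go([.5827,-.298,.0243],84.6)"
```

```text
t 53.08 pos [ 0.5843 -0.2982  0.0471] yaw 84.54 q1,q6 [-33.1118 -27.6518] | dp [ 0.001 -0.022  0.304] rot [ 0.003  0.002 -0.002] | w 0.039 F [ 0.7 -0.5 -0.6]
```

jog_arm:
  plan:
    - {"dp":[0,-0.02,0.15],"rot":[0,0,0],"claw":0.3}
    - {"dp":[0,0,0.15],"rot":[0,0,0],"claw":0.3}
    - {"dp":[0,0,0],"rot":[0,0,0],"claw":0.3}
    - {"dp":[0,0,0],"rot":[0,0,0],"claw":0.3}
    - {"dp":[0,0,0],"rot":[0,0,0],"claw":0.7}

```text
time_s: 53.7
eef_pos: [0.5821, -0.2977, 0.0229]
tcp_rot: [[0.095, 0.995, -0.001], [0.995, -0.095, 0.0], [0.0, -0.001, -1.0]]
ft_force: [0.0, 0.8, 0.0]
width: 0.0562
gripper_force: 0.0
```

jog_arm:
  plan:
    - {"dp":[0,0,0],"rot":[0,0,0],"claw":0.7}
    - {"dp":[0,0,0],"rot":[0,0,0],"claw":0.7}
    - {"dp":[0,0,-0.3],"rot":[0,0,0],"claw":0.7}
    - {"dp":[0,0,-0.8],"rot":[0,0,0],"claw":0.7}
    - {"dp":[0,0,-0.8],"rot":[0,0,0],"claw":0.7}

```text
time_s: 54.32
eef_pos: [0.5821, -0.2977, 0.1669]
tcp_rot: [[0.095, 0.995, -0.001], [0.995, -0.095, 0.001], [0.001, -0.001, -1.0]]
ft_force: [0.3, -0.1, 0.8]
width: 0.0602
gripper_force: 0.0
```

jog_arm:
  plan:
    - {"dp":[0.3,-0.7,-0.2],"rot":[0,0,0],"claw":0.7}
    - {"dp":[0.3,-0.7,-0.2],"rot":[0,0,0],"claw":0.7}
    - {"dp":[0.3,-0.7,0],"rot":[0,0,0],"claw":0.7}
    - {"dp":[0,0,0],"rot":[0,0,0],"claw":0.7}
    - {"dp":[0,0,0],"rot":[0,0,0],"claw":0.7}

```text
time_s: 54.95
eef_pos: [0.4328, -0.2162, 0.1967]
tcp_rot: [[0.095, 0.995, 0.002], [0.995, -0.095, -0.001], [-0.001, 0.002, -1.0]]
ft_force: [1.1, 0.1, 0.2]
width: 0.0597
gripper_force: 0.0
```

```bash
python3 - <<'E'
from h import *
q,dd,T=snap("top","t19"); go([.4,-.25,.2],84.6)
for o in lids(q,T,.061,None,lo=50): print(o[0],o[1:])
E
```

```text
t 55.0 pos [ 0.4333 -0.2166  0.1965] yaw 84.54 q1,q6 [-34.7887 -29.3294] | dp [-0.486 -0.4   -0.047] rot [ 0.004  0.002 -0.002] | w 0.0597 F [ 0.5  0.1 -0.9]
[ 0.5811 -0.2981  0.061 ] ('inner', array([ 0.5823, -0.3009]), 'label', -3.7, 'rect', array([10.2, 15.1]), 20.6, array([472.2, 214.7]))
```

View pics/t19.png

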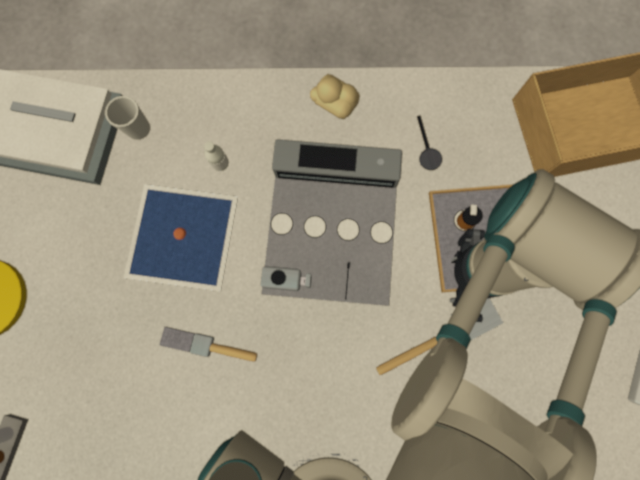

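jog_arm:
  plan:
    - {"dp":[0.65,0,-0.1],"rot":[0,0,0],"claw":0.7}
    - {"dp":[0.65,0,-0.1],"rot":[0,0,0],"claw":0.7}
    - {"dp":[0.65,0,0],"rot":[0,0,0],"claw":0.7}
    - {"dp":[0.65,0,0],"rot":[0,0,0],"claw":0.7}
    - {"dp":[0,0,0],"rot":[0,0,0],"claw":0.7}

```text
time_s: 55.62
eef_pos: [0.4522, -0.0191, 0.211]
tcp_rot: [[0.09, 0.996, 0.001], [0.996, -0.09, 0.001], [0.001, 0.0, -1.0]]
ft_force: [0.6, -1.0, -0.7]
width: 0.0598
gripper_force: 0.0
```

jog_arm:
  plan:
    - {"dp":[0,0,0],"rot":[0,0,0],"claw":0.7}
    - {"dp":[0,0,0],"rot":[0,0,0],"claw":0.7}
    - {"dp":[0,0,0],"rot":[0,0,0],"claw":0.7}
    - {"dp":[0,0,0],"rot":[0,0,0],"claw":0.7}
    - {"dp":[0,0,0],"rot":[0,0,0],"claw":0.7}

```text
time_s: 56.25
eef_pos: [0.4505, -0.0219, 0.2111]
tcp_rot: [[0.096, 0.995, 0.0], [0.995, -0.096, -0.0], [-0.0, 0.0, -1.0]]
ft_force: [-0.4, 0.1, 0.3]
width: 0.0598
gripper_force: 0.0
```

```bash
python3 - <<'E'
from h import *
q,dd,T=snap("top","t20"); B=[[.45,-.45,.061],[.45,-.25,.061],[.65,-.25,.061],[.65,-.45,.061]]
L=lids(q,T,.061,proj(T,B),lo=50)
for o in L: print(o[0],o[1:])
print(arm.read_state()["qd"].round(2))
E
```

```text
[ 0.5074 -0.3858  0.061 ] ('inner', array([ 0.509 , -0.3886]), 'label', -4.8, 'rect', array([10. , 14.9]), 20.7, array([518.2, 250. ]))
[ 0.5807 -0.2986  0.061 ] ('inner', array([ 0.5823, -0.3009]), 'label', -3.7, 'rect', array([10.2, 15.1]), 20.4, array([472.4, 214.9]))
[ 0.5873 -0.38    0.061 ] ('inner', array([ 0.5902, -0.3812]), 'label', -4.7, 'rect', array([10.2, 13.4]), 20.8, array([512. , 211.5]))
[ 0.26 -0.12  0.03 -0.1  -0.02  0.12]
```

All three jars stand within about 2 mm of their rings' centres, the scale is home, and the arm is clear.

```bash
python3 -c "
from rig import arm
print(arm.finish_job())"
```

```text
the job is handed in; nothing more can be done
None
```

The job is handed in: the three jars present were stood on their scan rings with labels facing the scanner, the scale was pulled level with the post and held over 2 s, then returned home, and each jar now stands on its own ring in the archive tray (one jar was knocked about 3 cm on the mat before I picked it, so I re-measured it first).

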